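# Load the star tile and hold it over its place in the mosaic

### The arm

A 6-joint arm with a two-finger parallel gripper is mounted at the origin on the work surface. World frame = base frame: x ahead of the robot, y to its left, z up, the work surface at z = 0. Lengths are in m, angles in rad, forces in N, time in s.
With the tool pointing down it reaches from about 0.375 to 0.9 m from the base axis. Payload 3.1 kg.
Tool frame: the origin (TCP) lies on the centre line of the jaws, within the pads' length; the fingertips stand 25 mm ahead of it and the grasp point (between the pads) lies 6 mm ahead of it (robot.nose_length is the y of the fingertips in the tool frame, in m); y points along the fingers, z is the direction in which the jaws open and shut, and the axes are right-handed (so a half turn about y gives the same grasp; the last joint's range is limited). The gripper opens to 87 mm and grips with 3 to 60 N. Pads are 19 mm wide; open, the fingers measure 117 mm over their backs; the gripper's body (75 mm by 190 mm) begins 51 mm behind the grasp point.
Start: joints at [1.085, 0.527, 1.433, -0, 1.181, -0.178], TCP at [0.189, 0.596, 0.248] pointing down, gripper open.
Joint ranges: [-3.08, 3.08], [-0.75, 2.2], [0.22, 2.44], [-1.43, 4.57], [0, 2.65], [-2.85, 2.85]. Speed limits (rad/s): [2.79, 2.79, 3.14, 3.14, 3.14, 3.14].

### API

Orientations are given as a unit quaternion [x, y, z, w].
In Python, from rig import robot, eyes, ticket gives the robot as it stands.
- The arm moves only by the tool play_rows, never from a script. Its argument "series" is a list of rows, each a list of 7 numbers: the opening, from 0 (shut) to 1 (fully open), then the shift along the tool's x, y, z scaled (see below), then the turn, a rotation vector about the tool's x, y, z scaled (see below). In form: [[claw, dx, dy, dz, ax, ay, az], ...]. A call has 1 to 12 rows; each row shifts and turns the commanded pose from where the row before left it, along the tool's axes as they then stand; what a row does not reach is not made up. The controller multiplies each number of a shift by 100 mm and each number of a turn by 180 degrees. A row lasts 1/12 s, in which the tool goes at most 41.7 mm and 7.16 degrees, less where a joint would pass 70% of its speed; a pose out of reach is approached as far as the arm can. A call with a number of a shift or a turn outside -1 to 1 is refused whole. A call with a gripper value outside its range is refused whole. The fingers move at their own pace and stop on an object; "grip_force" is the grip in N (left out, the last holds). Time passes only in rows, so rows that do not move let the fingers close. It gives the time, the measured TCP pose, the force and the opening at its end, in the units of the state.
- robot.get_obs(): the state, without advancing time (a new reading comes with each control period).
- eyes.camera(name): name is "scene" or "top" or "wrist"; returns the picture (420x560x3 uint8, red, green, blue); there is no depth.
- eyes.camera_params(name): a dict with "K" (3x3 intrinsics, pixels), "rvec" (rotation vector, rad) and "tvec" (3), from world to camera coordinates, as OpenCV has them. Camera axes: x right, y down, z forward; pixel columns grow to the right and rows downward; lengths in m; the calibration is good to about 2 mm. The wrist camera is an equidistant fisheye: a pixel r from the principal point sees the ray r / f radians off the axis. A picture is of the moment at which its call begins: read the wrist's pose just before it. camera_params takes no time and is no camera call; for the wrist camera it gives the pose at the moment of the call.
- ticket.hand_in(): hands the job in, once; it reports no verdict.
The state is a dict: "time": time; "q": joint angles; "joint_velocities": joint speeds; "joint_torque": joint torques, N m; "position": TCP position; "tool_rot": TCP orientation; "ft_force": force on the tool from outside, world axes, zero at the start; "moment": the same for the moment, N m; "grip_width": finger opening in m.
Only numpy, scipy, OpenCV 4.12 (cv2) and the standard library are available. Lean on these libraries where they do the work, as an engineer would, in place of code of your own. Each camera call takes 0.05 s, during which the arm holds its last target.

### The job

Put one orange glass ball into each of the two empty wells of the blue picture tile, then lift the tile by its wooden grip and carry it over the card rack to the one empty place in the mosaic. Finish while still holding it there: level, still, square over the empty place (either way round) and about a centimetre above the mosaic's face, with both balls in their wells. The glue is wet, so nothing may touch the mosaic; leave the card rack and the other things on the table alone.

Things in the scene. Friction and masses are not known exactly. Their poses are not given: they have to be found in the camera images.
- tile: loose blue picture tile, 150 (own x) x 110 (y) x 20 mm, 0.35 kg, flat on the table. Origin: centre of its underside. Upright wooden grip bar on its centre: 44 mm along x, 16 mm thick along y, from 20 to 75 mm above the underside; pinch it across y. A half turn changes nothing. Empty wells: dark holes at two opposite corners; the other two have white decorative discs, 28 mm wide, 3 mm high.
- well0 (a point): where the centre of a ball lies when it sits in the first well of the tile, at (48, 30, 28) mm in the tile's frame. The well is a round hole 34 mm wide, 7 mm deep (floor 13 mm above the tile's underside).
- well1 (a point): the same for the second well, at (-48, -30, 28) mm in the tile's frame. Fingers closing along the tile's x stay clear of the wooden grip at both wells.
- ball0_center (a point): centre of a loose orange glass ball, 30 mm in diameter, 36 g, resting in a shallow seat of a white strip. The balls are alike: either may go in either well.
- ball1_center (a point): centre of the other orange glass ball, likewise.
- strip: fixed white strip 150 (x) x 60 (y) x 20 mm with two shallow round seats 90 mm apart along its x, one ball in each; ball centres are 30 mm above the table. Origin: centre of the underside.
- mosaic: fixed mosaic board 342 (x) x 262 (y) x 26 mm with a dark wooden rim, holding 2 x 2 places at pitch 156 (x) and 116 (y) mm; three hold picture tiles, one is empty. Origin: centre of the underside; its face is 26 mm above the table.
- set0: picture tile fixed in the mosaic, 150 x 110 x 20 mm, its top at the mosaic's face; starry night sky (dark with a strip of colour). Origin: centre of its underside.
- set1: likewise, another night sky.
- set2: likewise, grey with a green strip.
- gap: the empty place: pale glue bed on the floor of the mosaic, 6 mm above the table. The opening is 162 (x) x 122 (y) mm, 6 mm wider all round than the tile; the tile's long x axis goes along the gap's x axis, either way round. Which of the four places is empty varies. Origin: centre of the floor.
- gap_face (a point): centre of the empty place at the height of the mosaic's face (26 mm above the table). The tile's underside must end a little above this point.
- rack: fixed rack of upright picture cards standing between tile and mosaic, 280 (x) x 50 (y) mm, 100 mm high. Origin: centre of the underside.
- glue: white glue bottle with an orange cap, standing, 48 mm across, 110 mm high; bystander. Origin: centre of its underside.
- paintjar: paint jar, blue with black lid, 60 mm across, 65 mm high; loose bystander. Origin: centre of its underside.
- paintjar2: paint jar, ochre with black lid, same size; loose bystander.
- taperoll: roll of tape lying flat, 90 mm across, 22 mm high; loose bystander.
- spares: dark stack of spare cards (one solid block), 105 x 75 x 16 mm; loose bystander near the robot.
Mind the look-alikes: they are no part of the job. Leave any purple or turquoise look-alike of the part that bears ball1_center alone.

How it is judged:
By the outcome, as a careful person would: the job done as asked, in the order asked, and still so for the second after the job is handed in, while the arm keeps its last pose, push and grip.
It also fails if it takes over 67 s, if anything falls off the work surface, if the arm or the gripper's body presses on something with over 40 N, if the wrist force passes 120 N, or if a joint passes its speed limit or range.

## Working session

There is one attempt and no reset: what is moved stays moved. The work goes in short steps, Python scripts to look and compute and a tool call to move; the robot and the scene stay as the last step left them, time stands still between calls to the robot, and variables do not carry over. Pictures are saved under pics/ and viewed, and the job is handed in when it is done.

Besides the shell and the picture viewer there is one more tool, called by a JSON object that holds its "fn" and its "kwargs", one argument or row to a line. play_rows: Moves the arm, as the interface text tells. Its arguments: {"type":"object","properties":{"series":{"type":"array","items":{"type":"array","items":{"type":"number"}}},"grip_force":{"type":"number"}},"required":["series"]}

```bash
ls; mkdir -p pics
python3 - <<'E'
from rig import robot, eyes, ticket
import cv2
for n in ["top","scene"]:
    im=eyes.camera(n); cv2.imwrite(f"pics/{n}0.png",im[:,:,::-1])
    p=eyes.camera_params(n); print(n,p)
print(robot.get_obs())
E
```

```text
pics
top {'K': array([[509.26779401,   0.        , 284.48957714],
       [  0.        , 509.26779401, 213.82775696],
       [  0.        ,   0.        ,   1.        ]]), 'rvec': array([ 2.13736762, -2.19427628,  0.08611373]), 'tvec': array([0.04635044, 0.55614292, 1.07002714])}
scene {'K': array([[410.97995419,   0.        , 274.3069806 ],
       [  0.        , 410.97995419, 205.42442132],
       [  0.        ,   0.        ,   1.        ]]), 'rvec': array([ 2.41788009,  0.66358154, -0.23963983]), 'tvec': array([-0.50363758, -0.17536624,  1.17391105])}
{'time': 0.1, 'q': array([ 1.08449487e+00,  5.28341835e-01,  1.43379848e+00, -1.19783187e-05,
        1.18139352e+00, -1.78509412e-01]), 'joint_velocities': array([-0.00021464, -0.00174154, -0.00176023, -0.00159128, -0.00087313,
       -0.00166414]), 'joint_torque': array([-5.07840796e-04, -4.40987349e+01, -1.77150947e+01,  6.34913659e-02,
        5.34699659e-02, -4.28205124e-05]), 'position': array([0.18903209, 0.59507534, 0.24668098]), 'tool_rot': array([ 0.69939968, -0.10861049,  0.10816998, -0.69809964]), 'ft_force': array([-0.04239621, -0.86131075, -0.21630079]), 'moment': array([-0.0277162 ,  0.034284  , -0.02417223]), 'grip_width': 0.08711304575890809}
```

View pics/top0.png

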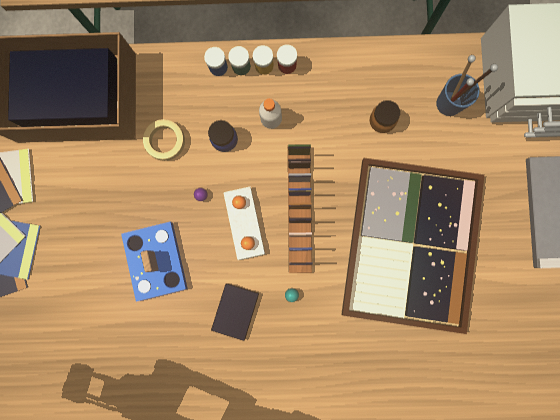

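View pics/scene0.png

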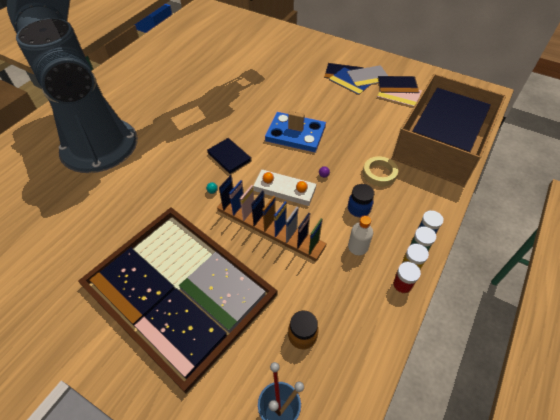

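Top view: orange balls at (239,202) and (248,243) on the white strip. The look-alikes are a purple ball at (201,195) and a turquoise ball at (292,295). The blue tile is at (155,261), the rack at (300,208), and the pale empty place at (378,278). The parts wanted are the two orange balls on the white strip; next I'll measure them.

```bash
cat > h.py <<'E'
import numpy as np, cv2
from rig import robot, eyes
from scipy.spatial.transform import Rotation as R
def ray(n,uv,p=None):
    p=p or eyes.camera_params(n); K=p["K"]; Rm=cv2.Rodrigues(np.array(p["rvec"]))[0]; t=np.array(p["tvec"]).ravel()
    uv=np.atleast_2d(np.array(uv,float))
    d=np.c_[(uv[:,0]-K[0,2])/K[0,0],(uv[:,1]-K[1,2])/K[1,1],np.ones(len(uv))]
    if n=="wrist":
        m=d[:,:2]; r=np.linalg.norm(m,axis=1)+1e-12
        d=np.c_[m*(np.sin(r)/r)[:,None],np.cos(r)]
    return -Rm.T@t, d@Rm
def onz(n,uv,z,p=None):
    c,d=ray(n,uv,p); return c+d*((z-c[2])/d[:,2])[:,None]
def tri(r1,r2):
    (c1,d1),(c2,d2)=r1,r2; d1=d1[0];d2=d2[0]
    A=np.c_[d1,-d2]; s=np.linalg.lstsq(A,c2-c1,rcond=None)[0]
    a=c1+s[0]*d1;b=c2+s[1]*d2; return (a+b)/2,np.linalg.norm(a-b)
def blobs(mask,amin=30):
    k,l,s,c=cv2.connectedComponentsWithStats(mask.astype(np.uint8)); 
    return [(c[i].round(1),s[i,4],s[i,:4],l==i) for i in range(1,k) if s[i,4]>=amin]
E
cat > m.py <<'E'
from h import *
np.set_printoptions(precision=4,suppress=True)
for n in ["top","scene"]:
    bgr=cv2.imread(f"pics/{n}0.png"); hsv=cv2.cvtColor(bgr,cv2.COLOR_BGR2HSV)
    H,S,V=[hsv[:,:,i].astype(int) for i in range(3)]
    print(n,"cam",ray(n,[[0,0]])[0])
    for c,a,b,_ in blobs((H>5)&(H<16)&(S>185)&(V>120),25): print(" or",c,a,b,onz(n,c,.03)[0])
    bl=(H>100)&(H<118)&(S>130)&(V>90)
    for c,a,b,m in blobs(bl,400):
        cnt=cv2.findContours(m.astype(np.uint8),cv2.RETR_EXTERNAL,cv2.CHAIN_APPROX_NONE)[0][0]
        q=cv2.approxPolyDP(cv2.convexHull(cnt),6,True)[:,0]; print(" blue",c,a,b,q.tolist()); print(onz(n,q,.02))
        hull=np.zeros(V.shape,np.uint8); cv2.fillPoly(hull,[cv2.convexHull(cnt)],1)
        for c2,a2,b2,_ in blobs((hull>0)&(V<70),15): print("  dark",c2,a2,onz(n,c2,.02)[0])
        for c2,a2,b2,_ in blobs((hull>0)&(S<60)&(V>150),15): print("  white",c2,a2,onz(n,c2,.023)[0])
        for c2,a2,b2,_ in blobs((hull>0)&(H<25)&(S>60)&(V>90),15): print("  wood",c2,a2,onz(n,c2,.075)[0])
    pale=(H>18)&(H<45)&(S<80)&(S>8)&(V>195)
    for c,a,b,m in blobs(pale,1500):
        cnt=cv2.findContours(m.astype(np.uint8),cv2.RETR_EXTERNAL,cv2.CHAIN_APPROX_NONE)[0][0]
        q=cv2.approxPolyDP(cv2.convexHull(cnt),6,True)[:,0]; print(" pale",c,a,b,q.tolist()); print(onz(n,q,.006))
E
python3 m.py
python3 - <<'E'
import cv2
a=cv2.imread("pics/top0.png")
cv2.imwrite("pics/cropA.png",cv2.resize(a[170:320,110:310],None,fx=4,fy=4,interpolation=cv2.INTER_CUBIC))
cv2.imwrite("pics/cropB.png",cv2.resize(a[140:340,330:500],None,fx=3,fy=3,interpolation=cv2.INTER_CUBIC))
E
```

```text
top cam [0.4537 0.0168 1.1182]
 pale [535.5  48.2] 4361 [509   3  51  93] [[559, 4], [559, 93], [515, 95], [509, 5]]
[[ 1.0189 -0.601   0.006 ]
 [ 0.8125 -0.5853  0.006 ]
 [ 0.8109 -0.4879  0.006 ]
 [ 1.0204 -0.4886  0.006 ]]
 pale [382.8 276.5] 3859 [353 236  60  82] [[412, 243], [404, 316], [353, 309], [362, 237]]
[[ 0.488  -0.2434  0.006 ]
 [ 0.3321 -0.2187  0.006 ]
 [ 0.3496 -0.1101  0.006 ]
 [ 0.5038 -0.1356  0.006 ]]
scene cam [ 0.8774 -0.4657  0.8221]
 or [404.4  89.6] 58 [393  88  25   4] [0.6744 0.6309 0.03  ]
 or [267.5 177.6] 54 [263 173  10   9] [0.4988 0.1143 0.03  ]
 or [301.1 186.7] 58 [297 182  10   9] [0.5873 0.1311 0.03  ]
 or [120.  295.5] 67 [ 99 273  41  41] [ 0.4034 -0.3189  0.03  ]
 blue [295.8 131.8] 899 [266 112  59  36] [[277, 112], [324, 122], [316, 147], [266, 137]]
[[0.3837 0.3556 0.02  ]
 [0.5238 0.386  0.02  ]
 [0.5508 0.2838 0.02  ]
 [0.4114 0.2483 0.02  ]]
  dark [314.3 125.6] 49 [0.5067 0.3583 0.02  ]
  dark [276.2 132.4] 52 [0.4266 0.2789 0.02  ]
  white [282.7 117.7] 46 [0.4128 0.3391 0.023 ]
  white [308.8 138.3] 54 [0.519  0.3012 0.023 ]
  wood [295.2 115.6] 18 [0.4683 0.3114 0.075 ]
 pale [172.7 252.6] 2576 [135 221  76  68] [[168, 221], [210, 253], [178, 288], [135, 249]]
[[ 0.3513 -0.1098  0.006 ]
 [ 0.4932 -0.1306  0.006 ]
 [ 0.4855 -0.237   0.006 ]
 [ 0.3366 -0.2105  0.006 ]]
```

View pics/cropA.png

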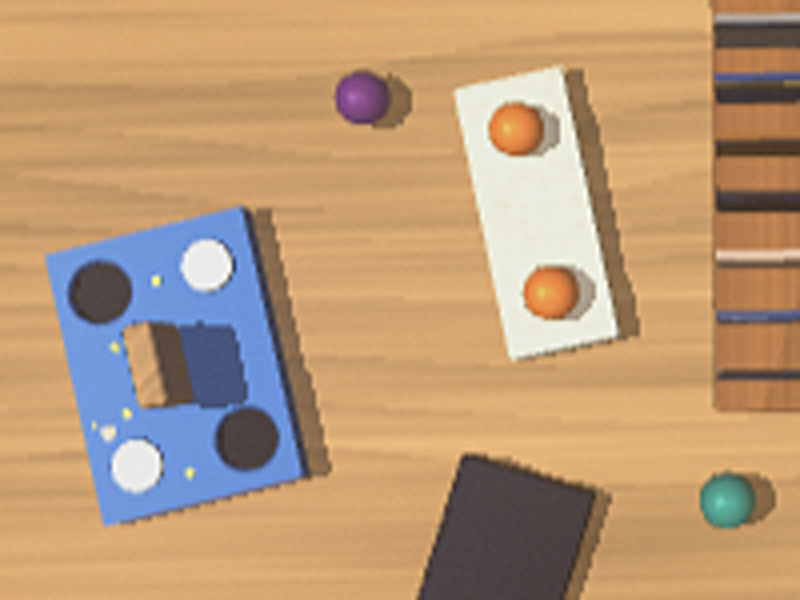

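View pics/cropB.png

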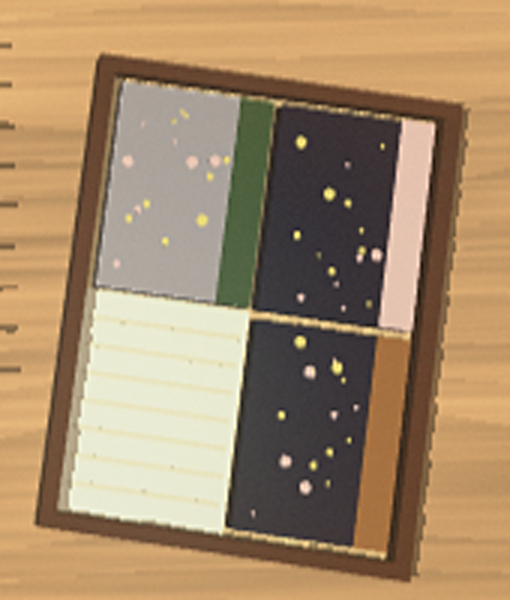

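The crops confirm it: two orange balls on the white strip, wells dark at the tile's upper-left and lower-right corners, and the pale empty place at the mosaic's lower left. Next I refine from the top view.

```bash
cat > m2.py <<'E'
from h import *
np.set_printoptions(precision=4,suppress=True)
bgr=cv2.imread("pics/top0.png"); hsv=cv2.cvtColor(bgr,cv2.COLOR_BGR2HSV)
H,S,V=[hsv[:,:,i].astype(int) for i in range(3)]
print([hsv[y,x].tolist() for x,y in [(239,202),(155,233),(131,241),(148,262),(162,237),(352,240)]])
T={}
def rect(m,z,lab):
    cnt=max(cv2.findContours(m.astype(np.uint8),cv2.RETR_EXTERNAL,cv2.CHAIN_APPROX_NONE)[0],key=cv2.contourArea)
    w=onz("top",cnt[:,0],z)[:,:2]
    (cx,cy),(a,b),ang=cv2.minAreaRect((w*1000).astype(np.float32))
    if a<b: a,b,ang=b,a,ang+90
    print(lab,"c",cx,cy,"size",a,b,"long axis deg",(ang+90)%180-90)
    q=cv2.approxPolyDP(cv2.convexHull(cnt),6,True)[:,0]; print(q.tolist(),onz("top",q,z)[:,:2].tolist())
for c,a,b,_ in blobs((H>3)&(H<16)&(S>195)&(V>150),25): print(" or",c,a,b,onz("top",c,.03)[0])
win=np.zeros(V.shape,bool); win[215:305,115:195]=1
bl=win&(H>105)&(H<118)&(S>110)&(V>130)
rect(bl,.02,"tile")
for c,a,b,_ in blobs(win&(V<75)&(S<90),60): print(" dark",c,a,b,onz("top",c,.02)[0])
for c,a,b,_ in blobs(win&(S<30)&(V>190),60): print(" white",c,a,b,onz("top",c,.023)[0])
win[:]=0; win[180:265,215:272]=1
rect(win&(S<60)&(V>170),.02,"strip")
win[:]=0; win[150:340,335:490]=1
br=win&(V<130)&(V>30)&(S>90)
rect(cv2.morphologyEx(br.astype(np.uint8),cv2.MORPH_OPEN,np.ones((3,3))),.026,"mosaic")
cv2.imwrite("pics/br.png",br*255)
win[:]=0; win[140:280,280:340]=1
rect(win&(H<14)&(S>100)&(V<190),.0,"rack?")
E
python3 m2.py
```

```text
[[16, 168, 231], [108, 103, 215], [10, 38, 80], [15, 114, 212], [90, 1, 234], [14, 108, 78]]
tile c 463.33843994140625 317.65155029296875 size 146.7667999267578 109.29820251464844 long axis deg 12.499722480773926
[[170, 223], [185, 288], [136, 300], [122, 234]] [[0.5445190018413254, 0.28075306571299924], [0.40391289315426804, 0.24909390529431652], [0.381041778993386, 0.354545700344386], [0.5233805898422363, 0.38533625314265607]]
 white [161.2 235.8] 119 [155 230  13  13] [0.5171 0.2992 0.023 ]
 white [143.6 286. ] 124 [138 280  12  13] [0.4105 0.3373 0.023 ]
strip c 541.0546875 121.08460998535156 size 150.74412536621094 59.92499542236328 long axis deg 10.879561424255371
[[250, 187], [263, 254], [238, 259], [224, 192]] [[0.618532751449808, 0.10546498270373306], [0.4722479170372217, 0.08025596643725658], [0.4629122222696778, 0.13429671270264149], [0.6091173508989027, 0.16238263320987475]]
mosaic c 484.74395751953125 -243.76126098632812 size 339.8151550292969 269.61602783203125 long axis deg -9.809967041015625
[[363, 159], [485, 177], [466, 333], [342, 314]] [[0.6721370051345706, -0.14172772848758877], [0.625243105413493, -0.40237860579228013], [0.2961211646364468, -0.34222595026916736], [0.34157229149259993, -0.08424276177131576]]
rack? c 454.51568603515625 1.67901611328125 size 49.084476470947266 46.84236145019531 long axis deg 85.34375
[[307, 251], [307, 270], [289, 271], [289, 250]] [[0.47664841846556305, -0.015092060083224182], [0.43532049034492526, -0.013865545954475953], [0.43414379600293085, 0.025443660394292054], [0.4798517796271043, 0.024238988860628585]][ WARN:0@0.590] global loadsave.cpp:1063 imwrite_ Unsupported depth image for selected encoder is fallbacked to CV_8U.
```

```bash
sed -i 's/(S>195)&(V>150),25/(S>150)\&(V>150),25/' m2.py; python3 m2.py | grep " or"
python3 - <<'E'
from h import *
np.set_printoptions(precision=4,suppress=True)
print("purple,turq,jar,glue",onz("top",[[201,195],[292,295],[222,135],[270,112],[237,311]],.015))
M=R.from_quat(robot.get_obs()["tool_rot"]).as_matrix(); print(M)
print(ray("wrist",[[280,210]]))
cv2.imwrite("pics/w0.png",eyes.camera("wrist")[:,:,::-1])
E
```

```text
or [268.5 103.8] 96 [264  98  11  12] [0.8    0.0605 0.03  ]
 or [238.4 202. ] 111 [232 196  13  13] [0.5851 0.1303 0.03  ]
 or [297.9 203.3] 33 [289 202  22   3] [0.5788 0.0023 0.03  ]
 or [246.9 242.8] 110 [241 237  12  13] [0.4968 0.1136 0.03  ]
 or [456.9 287.8] 758 [448 253  19  71] [ 0.3906 -0.3274  0.03  ]
purple,turq,jar,glue [[0.6046 0.2136 0.015 ]
 [0.3831 0.0202 0.015 ]
 [0.7372 0.1657 0.015 ]
 [0.786  0.0582 0.015 ]
 [0.3521 0.1389 0.015 ]]
[[ 0.953  -0.0009  0.3029]
 [-0.303  -0.0017  0.953 ]
 [-0.0003 -1.     -0.0019]]
(array([0.1088, 0.6208, 0.3834]), array([[ 0.2854, -0.0935, -0.9538]]))[ WARN:0@0.672] global loadsave.cpp:1063 imwrite_ Unsupported depth image for selected encoder is fallbacked to CV_8U.
```

View pics/w0.png

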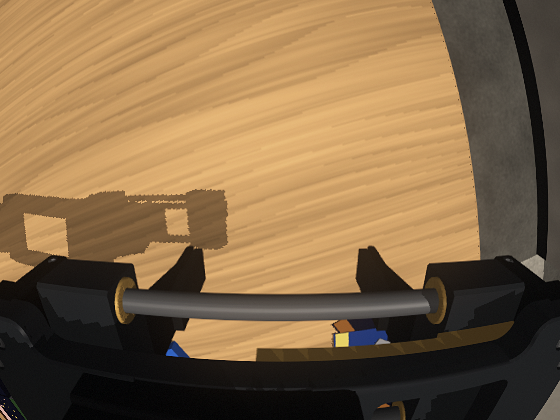

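The wrist camera sits on the tool's −x side and currently sees only bare table. First I turn the jaws to the strip's x axis.

{"fn": "play_rows", "kwargs": {
  "series": [
    [1,0,0,0,0,0.0375,0],
    [1,0,0,0,0,0.0375,0],
    [1,0,0,0,0,0.0375,0],
    [1,0,0,0,0,0.0375,0],
    [1,0,0,0,0,0.0375,0],
    [1,0,0,0,0,0.0375,0],
    [1,0,0,0,0,0.0375,0],
    [1,0,0,0,0,0.0375,0],
    [1,0,0,0,0,0.0375,0],
    [1,0,0,0,0,0,0]
  ],
  "grip_force": 12
}}

```text
time: 0.98
position: [0.1892, 0.5954, 0.2472]
tool_rot: [0.548, -0.447, 0.447, -0.547]
ft_force: [-0.2, 0.7, -0.7]
grip_width: 0.0871
```

```bash
cat > go.py <<'E'
from h import *
import sys
np.set_printoptions(precision=4,suppress=True)
def go(x,y,z,ang,n=1):
    o=robot.get_obs(); M=R.from_quat(o["tool_rot"]).as_matrix()
    zd=np.degrees(np.arctan2(M[1,2],M[0,2])); d=M.T@(np.array([x,y,z])-o["position"])/.1
    print("t",round(o["time"],2),"pos",o["position"],"zdeg",zd.round(2),"down",M[:,1],"F",o["ft_force"],"w",o["grip_width"].round(4))
    print(" shift total",d,"per",n,d/n,"turn ay",(-((ang-zd+180)%360-180)/180).round(4))
if __name__=="__main__": a=list(map(float,sys.argv[1:])); go(*a[:4],*(a[4:] or [1]))
E
python3 go.py .5855 .1303 .13 11.6 12
```

```text
Traceback (most recent call last):
  File "go.py", line 9, in <module>
    if __name__=="__main__": a=list(map(float,sys.argv[1:])); go(*a[:4],*(a[4:] or [1]))
                                                              ~~^^^^^^^^^^^^^^^^^^^^^^^^
  File "go.py", line 7, in go
    print("t",round(o["time"],2),"pos",o["position"],"zdeg",zd.round(2),"down",M[:,1],"F",o["ft_force"],"w",o["grip_width"].round(4))
                                                                                                            ^^^^^^^^^^^^^^^^^^^^^
AttributeError: 'float' object has no attribute 'round'
```

```bash
sed -i 's/o\["grip_width"\].round(4)/round(o["grip_width"],4)/' go.py
python3 go.py .5855 .1303 .13 11.6 15
```

```text
t 0.98 pos [0.1892 0.5954 0.2472] zdeg 11.5 down [-0.0004 -0.0007 -1.    ] F [-0.2159  0.6707 -0.6934] w 0.0871
 shift total [5.3471 1.1733 2.9565] per 15.0 [0.3565 0.0782 0.1971] turn ay -0.0006
```

{"fn": "play_rows", "kwargs": {
  "series": [
    [1,0.35,0.05,0.195,0,0,0],
    [1,0.35,0.05,0.195,0,0,0],
    [1,0.35,0.05,0.195,0,0,0],
    [1,0.35,0.05,0.195,0,0,0],
    [1,0.35,0.05,0.195,0,0,0],
    [1,0.35,0.05,0.195,0,0,0],
    [1,0.35,0.05,0.195,0,0,0],
    [1,0.35,0.05,0.195,0,0,0],
    [1,0.35,0.05,0.195,0,0,0],
    [1,0.35,0.05,0.195,0,0,0],
    [1,0.35,0.05,0.195,0,0,0],
    [1,0.35,0.05,0.195,0,0,0]
  ]
}}

```text
time: 1.98
position: [0.5041, 0.2296, 0.1873]
tool_rot: [-0.549, 0.446, -0.446, 0.549]
ft_force: [1.0, 0.4, 0.5]
grip_width: 0.0871
```

{"fn": "play_rows", "kwargs": {
  "series": [
    [1,0.3,0.15,0.16,0,0,0],
    [1,0.3,0.15,0.16,0,0,0],
    [1,0.3,0.15,0.16,0,0,0],
    [1,0.25,0.12,0.14,0,0,0],
    [1,0,0,0,0,0,0],
    [1,0,0,0,0,0,0]
  ]
}}

```text
time: 2.48
position: [0.5874, 0.1296, 0.1294]
tool_rot: [0.548, -0.448, 0.447, -0.548]
ft_force: [-0.8, 0.1, 1.0]
grip_width: 0.0867
```

```bash
python3 go.py .5855 .1303 .0475 11.6 1
python3 - <<'E'
from h import *
cv2.imwrite("pics/w1.png",eyes.camera("wrist")[:,:,::-1])
E
```

```text
t 2.48 pos [0.5874 0.1296 0.1294] zdeg 11.58 down [-0.0018  0.0001 -1.    ] F [-0.8011  0.113   1.0066] w 0.0867
 shift total [-0.01    0.8191 -0.0157] per 1.0 [-0.01    0.8191 -0.0157] turn ay -0.0001
```

View pics/w1.png

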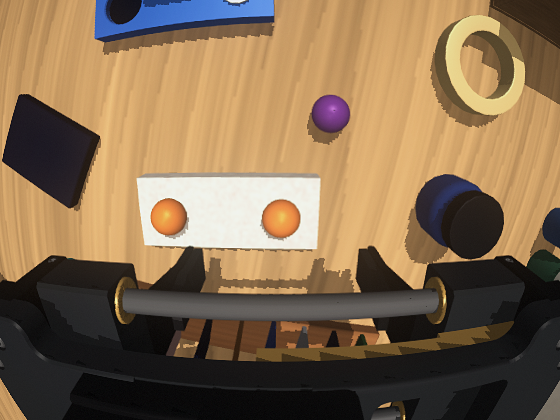

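Wrist view: both orange balls are on the strip, at about (281,219) and (169,217). Ball0 is centred between the fingers. The purple ball at (331,114) is clear.

```bash
cat > wb.py <<'E'
from h import *
np.set_printoptions(precision=4,suppress=True)
def wrist(name):
    o=robot.get_obs(); p=eyes.camera_params("wrist"); im=eyes.camera("wrist")[:,:,::-1].copy(); cv2.imwrite(name,im); return im,p,o
def orange(im,p,z,n="wrist"):
    hsv=cv2.cvtColor(im,cv2.COLOR_BGR2HSV);H,S,V=[hsv[:,:,i].astype(int) for i in range(3)]
    for c,a,b,m in blobs((H>3)&(H<17)&(S>165)&(V>110),60):
        if .6<b[2]/b[3]<1.6:
            cnt=cv2.findContours(m.astype(np.uint8),cv2.RETR_EXTERNAL,2)[0][0]; cc,r=cv2.minEnclosingCircle(cnt)
            print(c,np.round(cc,1),round(r,1),a,onz(n,[c],z,p)[0],onz(n,[cc],z,p)[0])
if __name__=="__main__":
    im,p,o=wrist("pics/w2.png"); orange(im,p,.03)
E
python3 wb.py
```

```text
[168.7 217.5] [169.  217.5] 18.0 863 [0.4972 0.1152 0.03  ] [0.4974 0.1153 0.03  ]
[281.4 219.7] [281.4 219.6] 18.6 975 [0.5859 0.1319 0.03  ] [0.5859 0.1321 0.03  ]
```

{"fn": "play_rows", "kwargs": {
  "series": [
    [1,-0.017,0.1,-0.013,0,0,0],
    [1,0,0.2,0,0,0,0],
    [1,0,0.2,0,0,0,0],
    [1,0,0.15,0,0,0,0],
    [1,0,0.1,0,0,0,0],
    [1,0,0.06,0,0,0,0],
    [1,0,0,0,0,0,0],
    [1,0,0,0,0,0,0]
  ]
}}

```text
time: 3.25
position: [0.5853, 0.1331, 0.0498]
tool_rot: [-0.548, 0.447, -0.447, 0.548]
ft_force: [-0.3, -0.1, -0.3]
grip_width: 0.0869
```

```bash
python3 go.py .5858 .131 .0475 11.6 1; python3 wb.py
```

```text
t 3.25 pos [0.5853 0.1331 0.0498] zdeg 11.67 down [ 0.0003  0.0001 -1.    ] F [-0.2758 -0.0545 -0.2552] w 0.0869
 shift total [0.0215 0.0228 0.0003] per 1.0 [0.0215 0.0228 0.0003] turn ay 0.0004
[130.5 257.3] [129.5 265.1] 24.3 894 [0.4985 0.1211 0.03  ] [0.4979 0.1157 0.03  ]
[283.  270.9] [283.1 272.7] 26.9 1962 [0.5858 0.1329 0.03  ] [0.5861 0.1318 0.03  ]
```

{"fn": "play_rows", "kwargs": {
  "series": [
    [1,0.012,0.022,0,0,0,0],
    [1,0,0,0,0,0,0],
    [0.3,0,0,0,0,0,0],
    [0.3,0,0,0,0,0,0],
    [0.3,0,0,0,0,0,0],
    [0.3,0,0,0,0,0,0],
    [0.2,0,0,0,0,0,0],
    [0.2,0,0,0,0,0,0],
    [0.2,0,0,0,0,0,0],
    [0.2,0,0,0,0,0,0]
  ],
  "grip_force": 10
}}

```text
time: 4.13
position: [0.5856, 0.1314, 0.0473]
tool_rot: [0.548, -0.447, 0.447, -0.548]
ft_force: [0.5, 0.5, -1.0]
grip_width: 0.0416
```

```bash
python3 go.py .5858 .131 .13 11.6 1; python3 wb.py
```

```text
t 4.13 pos [0.5856 0.1314 0.0473] zdeg 11.62 down [-0.0001 -0.     -1.    ] F [ 0.4707  0.5433 -0.9674] w 0.0416
 shift total [ 0.0042 -0.8269  0.0014] per 1.0 [ 0.0042 -0.8269  0.0014] turn ay 0.0001
[123.7 254.7] [125.1 262.7] 23.1 854 [0.4954 0.1215 0.03  ] [0.4963 0.1165 0.03  ]
[283.3 270.1] [283.3 271.9] 27.5 1988 [0.5858 0.133  0.03  ] [0.5861 0.1319 0.03  ]
```

View pics/w2.png

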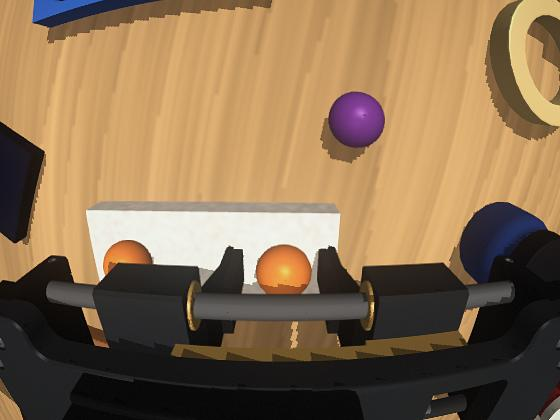

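Fingers straddle ball0 evenly and are still closing.

{"fn": "play_rows", "kwargs": {
  "series": [
    [0.25,0,0,0,0,0,0],
    [0.25,0,0,0,0,0,0],
    [0.2,0,0,0,0,0,0],
    [0.2,0,0,0,0,0,0],
    [0.2,0,0,0,0,0,0]
  ]
}}

```text
time: 4.6
position: [0.5866, 0.1315, 0.0477]
tool_rot: [-0.547, 0.446, -0.447, 0.549]
ft_force: [2.6, 1.0, 0.6]
grip_width: 0.029
```

```bash
python3 go.py .5858 .131 .13 11.6 1
```

```text
t 4.6 pos [0.5866 0.1315 0.0477] zdeg 11.61 down [ 0.0024  0.0002 -1.    ] F [2.5887 1.0211 0.5657] w 0.029
 shift total [ 0.0031 -0.8234 -0.0072] per 1.0 [ 0.0031 -0.8234 -0.0072] turn ay 0.0001
```

{"fn": "play_rows", "kwargs": {
  "series": [
    [0.1,0,-0.05,0,0,0,0],
    [0.1,0,-0.12,0,0,0,0],
    [0.1,0,-0.2,0,0,0,0],
    [0.1,0,-0.2,0,0,0,0],
    [0.1,0,-0.2,0,0,0,0],
    [0.1,0,-0.1,0,0,0,0],
    [0.1,0,0,0,0,0,0]
  ]
}}

```text
time: 5.18
position: [0.5866, 0.1315, 0.1373]
tool_rot: [-0.547, 0.446, -0.448, 0.549]
ft_force: [1.2, -0.8, -0.2]
grip_width: 0.0291
```

```bash
python3 go.py .504 .3575 .13 12.3 1
python3 - <<'E'
from wb import *
im,p,o=wrist("pics/w3.png"); orange(im,p,.12)
hsv=cv2.cvtColor(im,cv2.COLOR_BGR2HSV);H,S,V=[hsv[:,:,i].astype(int) for i in range(3)]
E
```

```text
t 5.18 pos [0.5866 0.1315 0.1373] zdeg 11.62 down [ 0.0045  0.0001 -1.    ] F [ 1.2103 -0.8477 -0.1517] w 0.0291
 shift total [-2.3804  0.0699 -0.3545] per 1.0 [-2.3804  0.0699 -0.3545] turn ay -0.0038
[170.6 215.4] [170.5 215.5] 17.6 774 [0.5235 0.1515 0.12  ] [0.5235 0.1514 0.12  ]
[280.  269.8] [280.1 271.5] 27.5 1926 [0.5852 0.1329 0.12  ] [0.5855 0.1319 0.12  ]
```

View pics/w3.png

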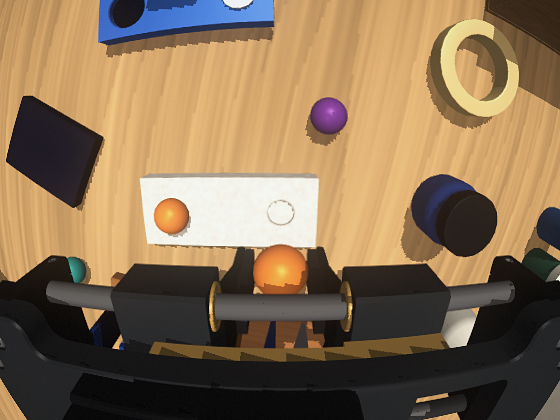

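Ball0 is held at (280,270) and its seat is empty. I'll stop short of the tile to measure it up close.

{"fn": "play_rows", "kwargs": {
  "series": [
    [0.1,-0.08,0,-0.02,0,0,0],
    [0.1,-0.16,0,-0.04,0,0,0],
    [0.1,-0.24,0,-0.05,0,0,0],
    [0.1,-0.3,0,-0.06,0,0,0],
    [0.1,-0.3,0,-0.06,0,0,0],
    [0.1,-0.24,0,-0.05,0,0,0],
    [0.1,-0.16,0,-0.04,0,0,0],
    [0.1,-0.08,0,-0.03,0,0,0],
    [0.1,0,0,0,0,0,0],
    [0.1,0,0,0,0,0,0]
  ]
}}

```text
time: 6.07
position: [0.5192, 0.277, 0.1334]
tool_rot: [0.549, -0.447, 0.446, -0.548]
ft_force: [0.2, -0.3, -0.5]
grip_width: 0.0291
```

```bash
python3 go.py .504 .3575 .06 12.3 1
cat > wt.py <<'E'
from wb import *
import sys
def tile(im,p,n="wrist",z=.02):
    hsv=cv2.cvtColor(im,cv2.COLOR_BGR2HSV);H,S,V=[hsv[:,:,i].astype(int) for i in range(3)]
    bl=(H>102)&(H<118)&(S>90)&(V>120)
    bb=max(blobs(bl,500),key=lambda t:t[1]); m=bb[3].astype(np.uint8); print("blue",bb[:3])
    cnt=max(cv2.findContours(m,cv2.RETR_EXTERNAL,2)[0],key=cv2.contourArea)
    hull=np.zeros(m.shape,np.uint8); cv2.fillPoly(hull,[cv2.convexHull(cnt)],1)
    hull=cv2.erode(hull,np.ones((3,3)))
    for nm,mk,zz in [("dark",(V<85)&(S<110),z),("white",(S<40)&(V>170),z+.003),("wood",(H<25)&(S>60)&(V>120),z+.055)]:
        for c,a,b,_ in blobs((hull>0)&mk,100): print(nm,c,a,b,onz(n,[c],zz,p)[0])
    q=cv2.approxPolyDP(cv2.convexHull(cnt),8,True)[:,0]; print(q.tolist()); print(onz(n,q,z,p))
if __name__=="__main__":
    im,p,o=wrist(sys.argv[1]); tile(im,p)
E
python3 wt.py pics/w4.png
```

```text
t 6.07 pos [0.5192 0.277  0.1334] zdeg 11.68 down [-0.0017 -0.001  -1.    ] F [ 0.1981 -0.2948 -0.5241] w 0.0291
 shift total [-0.8191  0.7339  0.0158] per 1.0 [-0.8191  0.7339  0.0158] turn ay -0.0035
blue (array([231.4, 147.1]), np.int32(17966), array([133,  78, 188, 140], dtype=int32))
dark [285.6 109.1] 1333 [266  89  41  41] [0.5047 0.3606 0.02  ]
dark [171.1 186.6] 1013 [152 169  38  36] [0.4251 0.283  0.02  ]
white [163.3 115.4] 868 [148  98  32  35] [0.4115 0.3398 0.023 ]
white [286.4 186.3] 944 [269 170  36  34] [0.5175 0.3023 0.023 ]
wood [212.7 156.7] 1994 [177 140  73  34] [0.4661 0.3236 0.075 ]
[[320, 78], [318, 215], [145, 217], [133, 89]]
[[0.5252 0.3898 0.02  ]
 [0.5479 0.2834 0.02  ]
 [0.4037 0.2515 0.02  ]
 [0.3799 0.3577 0.02  ]]
```

View pics/w4.png

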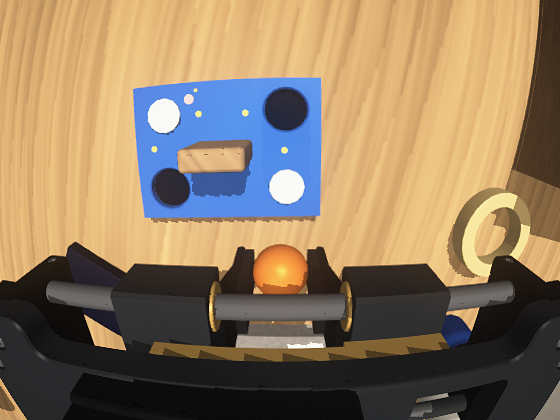

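Tile measured from the wrist view: centre about (0.464, 0.320), angle 12.4°. Well0 is at about (0.5046, 0.3595). I'll move over it and lower to z 0.075.

{"fn": "play_rows", "kwargs": {
  "series": [
    [0.1,-0.1,0,0,0,-0.004,0],
    [0.1,-0.2,0,0.01,0,0,0],
    [0.1,-0.23,0,0.01,0,0,0],
    [0.1,-0.2,0,0.01,0,0,0],
    [0.1,-0.105,0.1,0,0,0,0],
    [0.1,0,0.2,0,0,0,0],
    [0.1,0,0.18,0,0,0,0],
    [0.1,0,0.1,0,0,0,0],
    [0.1,0,0,0,0,0,0],
    [0.1,0,0,0,0,0,0]
  ]
}}

```text
time: 6.95
position: [0.505, 0.3587, 0.0755]
tool_rot: [0.551, -0.444, 0.443, -0.55]
ft_force: [-0.3, -1.0, 0.1]
grip_width: 0.029
```

```bash
python3 go.py .505 .3595 .0485 12.4 1; python3 wt.py pics/w5.png;  python3 - <<'E'
from wb import *
im=cv2.imread("pics/w5.png"); p=eyes.camera_params("wrist"); orange(im,p,.055)
E
```

```text
t 6.95 pos [0.505  0.3587 0.0755] zdeg 12.29 down [-0.0016 -0.0008 -1.    ] F [-0.2635 -0.9643  0.0507] w 0.029
 shift total [-0.0079  0.27    0.0022] per 1.0 [-0.0079  0.27    0.0022] turn ay -0.0006
blue (array([206.5, 226.6]), np.int32(10679), array([104, 197, 222,  85], dtype=int32))
dark [282.5 233.2] 1247 [258 217  50  37] [0.5036 0.3662 0.02  ]
dark [243.1 258.3] 349 [229 247  26  24] [0.4821 0.3432 0.02  ]
dark [164.  271.1] 955 [121 264  97  17] [0.4289 0.3198 0.02  ]
white [141.  240.8] 1048 [123 222  36  38] [0.4116 0.3406 0.023 ]
wood [275.3 252.7] 457 [255 244  45  20] [0.4976 0.3772 0.075 ]
[[325, 205], [323, 247], [225, 272], [119, 281], [104, 210], [117, 198]]
[[0.5254 0.3901 0.02  ]
 [0.5314 0.3623 0.02  ]
 [0.4718 0.3301 0.02  ]
 [0.3931 0.301  0.02  ]
 [0.3802 0.3551 0.02  ]
 [0.3903 0.366  0.02  ]]
[279.9 269.3] [279.9 271. ] 27.4 1918 [0.5045 0.3586 0.055 ] [0.5047 0.3575 0.055 ]
```

View pics/w5.png

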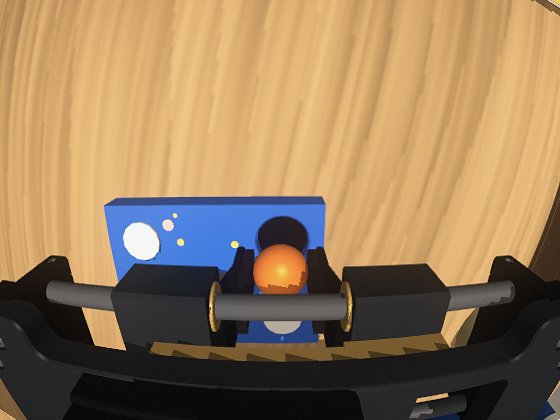

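Ball is in line with the well (dark at (282,233)); a 1.3 mm shift remains.

{"fn": "play_rows", "kwargs": {
  "series": [
    [0.1,-0.013,0.05,0.002,0,0,0],
    [0.1,0,0.08,0,0,0,0],
    [0.1,0,0.08,0,0,0,0],
    [0.1,0,0.055,0,0,0,0],
    [0.1,0,0,0,0,0,0],
    [0.1,0,0,0,0,0,0]
  ]
}}

```text
time: 7.5
position: [0.5046, 0.3605, 0.0492]
tool_rot: [0.551, -0.444, 0.443, -0.55]
ft_force: [0.6, -1.6, -0.8]
grip_width: 0.0294
```

```bash
python3 go.py .5048 .360 .048 12.4 1
```

```text
t 7.5 pos [0.5046 0.3605 0.0492] zdeg 12.34 down [-0.0013 -0.0006 -1.    ] F [ 0.568  -1.6088 -0.8397] w 0.0294
 shift total [0.0052 0.0117 0.001 ] per 1.0 [0.0052 0.0117 0.001 ] turn ay -0.0004
```

{"fn": "play_rows", "kwargs": {
  "series": [
    [0.1,0,0.008,0,0,0,0],
    [0.4,0,0,0,0,0,0],
    [0.45,0,0,0,0,0,0],
    [0.55,0,0,0,0,0,0],
    [0.6,0,0,0,0,0,0],
    [0.6,0,0,0,0,0,0],
    [0.6,0,0,0,0,0,0],
    [0.6,0,-0.1,0,0,0,0],
    [0.6,0,-0.2,0,0,0,0],
    [0.6,0,-0.3,0,0,0,0],
    [0.7,0,-0.2,0,0,0,0],
    [0.8,0,0,0,0,0,0]
  ]
}}

```text
time: 8.5
position: [0.5079, 0.3622, 0.1345]
tool_rot: [-0.548, 0.442, -0.445, 0.554]
ft_force: [0.4, 0.7, 0.2]
grip_width: 0.0592
```

```bash
python3 go.py .4973 .1143 .13 11.6 1;  python3 wt.py pics/w6.png
```

```text
t 8.5 pos [0.5079 0.3622 0.1345] zdeg 12.34 down [ 0.009   0.0043 -1.    ] F [0.4001 0.7287 0.2225] w 0.0592
 shift total [ 2.3996  0.0328 -0.6341] per 1.0 [ 2.3996  0.0328 -0.6341] turn ay 0.0041
blue (array([226.9, 226.9]), np.int32(11617), array([132, 182, 177, 112], dtype=int32))
dark [278.2 203.3] 156 [257 197  39  22] [0.5041 0.372  0.02  ]
dark [213.9 269.8] 1053 [186 246  46  45] [0.4615 0.3006 0.02  ]
dark [170.2 267.4] 185 [152 263  33  12] [0.4215 0.2931 0.02  ]
white [162.5 217.5] 729 [148 202  30  32] [0.4113 0.3405 0.023 ]
white [276.3 280.8] 619 [261 268  31  25] [0.5171 0.3037 0.023 ]
wood [275.1 218.8] 1082 [257 200  37  38] [0.5008 0.3771 0.075 ]
wood [201.3 256.3] 179 [191 244  23  26] [0.4573 0.3401 0.075 ]
wood [234.4 267. ] 304 [227 244  15  46] [0.4809 0.3373 0.075 ]
[[308, 185], [305, 292], [227, 292], [143, 263], [132, 191], [140, 185]]
[[0.524  0.3918 0.02  ]
 [0.5453 0.2957 0.02  ]
 [0.4763 0.2805 0.02  ]
 [0.3948 0.2907 0.02  ]
 [0.3799 0.3569 0.02  ]
 [0.3869 0.3636 0.02  ]]
```

View pics/w6.png

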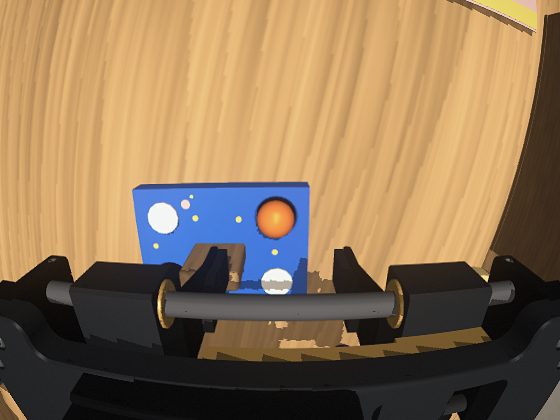

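Ball0 sits in well0 at (276,219). Next I go for ball1.

{"fn": "play_rows", "kwargs": {
  "series": [
    [1,0.15,0,-0.04,0,0.004,0],
    [1,0.3,0,-0.08,0,0,0],
    [1,0.35,0,-0.1,0,0,0],
    [1,0.35,0,-0.1,0,0,0],
    [1,0.35,0,-0.1,0,0,0],
    [1,0.35,0,-0.1,0,0,0],
    [1,0.3,0,-0.08,0,0,0],
    [1,0.2,0,-0.04,0,0,0],
    [1,0.05,0,0,0,0,0],
    [1,0,0,0,0,0,0],
    [1,0,0,0,0,0,0]
  ]
}}

```text
time: 9.47
position: [0.4908, 0.113, 0.1287]
tool_rot: [0.548, -0.447, 0.447, -0.548]
ft_force: [-1.1, 0.6, -0.0]
grip_width: 0.087
```

```bash
python3 go.py .4973 .1143 .0475 11.6 1;  python3 wb.py
```

```text
t 9.47 pos [0.4908 0.113  0.1287] zdeg 11.57 down [-0.0007  0.0004 -1.    ] F [-1.1411  0.5506 -0.0423] w 0.087
 shift total [0.001  0.8122 0.0671] per 1.0 [0.001  0.8122 0.0671] turn ay -0.0002
[290.9 221.1] [291.1 221.1] 18.8 920 [0.4975 0.1149 0.03  ] [0.4976 0.115  0.03  ]
```

View pics/w2.png

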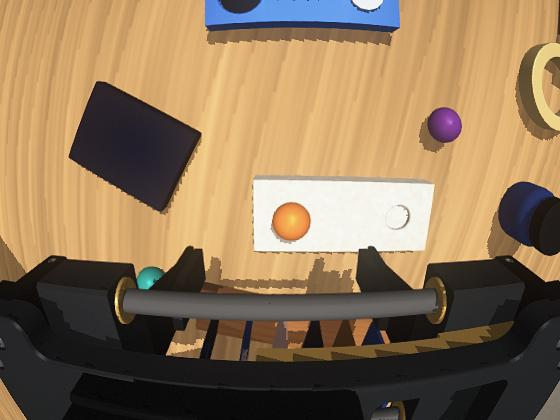

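Ball1 is at (291,221). The turquoise ball at (151,277) is well clear of the descent. Going down onto ball1.

{"fn": "play_rows", "kwargs": {
  "series": [
    [1,0,0.1,0.03,0,0,0],
    [1,0,0.2,0.037,0,0,0],
    [1,0,0.2,0,0,0,0],
    [1,0,0.15,0,0,0,0],
    [1,0,0.1,0,0,0,0],
    [1,0,0.06,0,0,0,0],
    [1,0,0,0,0,0,0],
    [1,0,0,0,0,0,0]
  ]
}}

```text
time: 10.18
position: [0.4974, 0.1145, 0.0479]
tool_rot: [0.548, -0.447, 0.447, -0.548]
ft_force: [-0.0, 0.1, -0.1]
grip_width: 0.087
```

```bash
python3 go.py .4974 .1144 .0475 11.6 1;  python3 wb.py
```

```text
t 10.18 pos [0.4974 0.1145 0.0479] zdeg 11.66 down [-0.0002  0.     -1.    ] F [-0.0378  0.0939 -0.1329] w 0.087
 shift total [ 0.0012  0.0038 -0.0007] per 1.0 [ 0.0012  0.0038 -0.0007] turn ay 0.0003
[282.7 270. ] [282.6 271.8] 27.4 1987 [0.4975 0.1158 0.03  ] [0.4976 0.1147 0.03  ]
```

{"fn": "play_rows", "kwargs": {
  "series": [
    [0.3,0,0,0,0,0,0],
    [0.3,0,0,0,0,0,0],
    [0.3,0,0,0,0,0,0],
    [0.3,0,0,0,0,0,0],
    [0.2,0,0,0,0,0,0],
    [0.2,0,0,0,0,0,0],
    [0.2,0,0,0,0,0,0],
    [0.2,0,0,0,0,0,0],
    [0.2,0,0,0,0,0,0],
    [0.15,0,0,0,0,0,0],
    [0.1,0,0,0,0,0,0],
    [0.1,0,0,0,0,0,0]
  ]
}}

```text
time: 11.23
position: [0.4985, 0.1141, 0.0483]
tool_rot: [-0.547, 0.446, -0.448, 0.549]
ft_force: [1.9, 1.1, 0.9]
grip_width: 0.0292
```

{"fn": "play_rows", "kwargs": {
  "series": [
    [0.1,0,0,0,0,0,0],
    [0.1,0,-0.05,0,0,0,0],
    [0.1,0,-0.12,0,0,0,0],
    [0.1,0,-0.2,0,0,0,0],
    [0.1,0,-0.2,0,0,0,0],
    [0.1,0,-0.2,0,0,0,0],
    [0.1,0,-0.1,0,0,0,0],
    [0.1,0,0,0,0,0,0],
    [0.1,0,0,0,0,0,0]
  ]
}}

```text
time: 11.98
position: [0.4969, 0.1141, 0.1352]
tool_rot: [0.548, -0.447, 0.447, -0.548]
ft_force: [-0.1, -0.4, -0.2]
grip_width: 0.0292
```

```bash
python3 go.py .424 .281 .13 12.4 1;  python3 - <<'E'
from wb import *
im,p,o=wrist("pics/w7.png"); orange(im,p,.118)
E
```

```text
t 11.98 pos [0.4969 0.1141 0.1352] zdeg 11.62 down [-0.0003 -0.0001 -1.    ] F [-0.1472 -0.4144 -0.1685] w 0.0292
 shift total [-1.7821  0.0517 -0.3779] per 1.0 [-1.7821  0.0517 -0.3779] turn ay -0.0043
[279.9 269. ] [280.  270.4] 27.5 1933 [0.4953 0.116  0.118 ] [0.4955 0.1152 0.118 ]
```

View pics/w7.png

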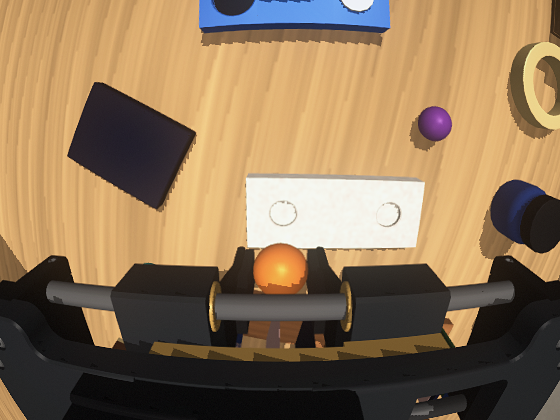

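Ball1 is held and both seats are empty. I carry it over well1.

{"fn": "play_rows", "kwargs": {
  "series": [
    [0.1,-0.09,0,-0.02,0,-0.004,0],
    [0.1,-0.18,0,-0.04,0,0,0],
    [0.1,-0.27,0,-0.06,0,0,0],
    [0.1,-0.3,0,-0.06,0,0,0],
    [0.1,-0.3,0,-0.06,0,0,0],
    [0.1,-0.27,0,-0.06,0,0,0],
    [0.1,-0.2,0,-0.04,0,0,0],
    [0.1,-0.13,0,-0.03,0,0,0],
    [0.1,-0.05,0,0,0,0,0],
    [0.1,0,0,0,0,0,0],
    [0.1,0,0,0,0,0,0]
  ]
}}

```text
time: 12.95
position: [0.4228, 0.281, 0.1344]
tool_rot: [0.552, -0.443, 0.443, -0.551]
ft_force: [0.3, -1.2, -0.7]
grip_width: 0.0291
```

```bash
python3 go.py .4239 .2812 .075 12.4 1;  python3 wt.py pics/w8.png
```

```text
t 12.95 pos [0.4228 0.281  0.1344] zdeg 12.39 down [-0.0012 -0.0008 -1.    ] F [ 0.3013 -1.186  -0.6579] w 0.0291
 shift total [-0.0003  0.5937  0.0122] per 1.0 [-0.0003  0.5937  0.0122] turn ay -0.0001
blue (array([334.4, 174.6]), np.int32(16306), array([248, 110, 185, 134], dtype=int32))
dark [389.  142.7] 197 [383 124  23  39] [0.4934 0.3587 0.02  ]
dark [320.7 187.1] 108 [317 176   9  25] [0.448  0.3106 0.02  ]
dark [282.8 212.9] 1072 [264 196  39  35] [0.4232 0.283  0.02  ]
white [283.1 141.5] 993 [266 124  36  36] [0.4109 0.3398 0.023 ]
white [396.4 215.5] 711 [382 200  30  32] [0.5167 0.3021 0.023 ]
wood [405.1 144.3] 1049 [388 126  35  37] [0.4847 0.3614 0.075 ]
wood [354.8 190.2] 2164 [320 171  70  38] [0.4602 0.3249 0.075 ]
[[248, 110], [432, 117], [420, 240], [252, 243]]
[[0.3795 0.3579 0.02  ]
 [0.5249 0.3896 0.02  ]
 [0.5485 0.2843 0.02  ]
 [0.4036 0.2515 0.02  ]]
```

View pics/w8.png

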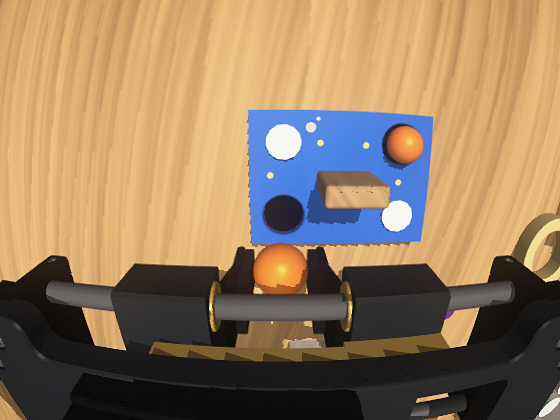

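Well1 is at (283,213), with the ball directly in line. Lowering in.

{"fn": "play_rows", "kwargs": {
  "series": [
    [0.1,0,0.1,0.01,0,0,0],
    [0.1,0,0.18,0,0,0,0],
    [0.1,0,0.18,0,0,0,0],
    [0.1,0,0.14,0,0,0,0],
    [0.1,0,0.1,0,0,0,0],
    [0.1,0,0.08,0,0,0,0],
    [0.1,0,0.06,0,0,0,0],
    [0.1,0,0,0,0,0,0],
    [0.1,0,0,0,0,0,0]
  ]
}}

```text
time: 13.75
position: [0.4243, 0.2812, 0.051]
tool_rot: [0.551, -0.443, 0.443, -0.551]
ft_force: [-1.5, -0.4, -0.4]
grip_width: 0.0288
```

```bash
python3 go.py .4237 .2812 .0485 12.4 1;  python3 wt.py pics/w9.png
```

```text
t 13.75 pos [0.4243 0.2812 0.051 ] zdeg 12.32 down [-0.0001 -0.0001 -1.    ] F [-1.4639 -0.3795 -0.3961] w 0.0288
 shift total [-0.0015  0.0246 -0.0056] per 1.0 [-0.0015  0.0246 -0.0056] turn ay -0.0005
blue (array([349.3, 176.3]), np.int32(24144), array([229, 109, 261, 178], dtype=int32))
dark [432.4 156.9] 406 [424 132  30  55] [0.4931 0.3595 0.02  ]
dark [338.4 225.1] 227 [330 204  19  43] [0.4501 0.3094 0.02  ]
dark [295.6 252.6] 1135 [237 234 100  44] [0.4306 0.2882 0.02  ]
dark [393.5 273.9] 1540 [342 264 103  22] [0.493  0.2858 0.02  ]
white [322.  134.9] 181 [315 128  15  15] [0.4287 0.3554 0.023 ]
white [281.1 156.9] 2207 [255 131  54  53] [0.4109 0.3398 0.023 ]
white [445.7 260. ] 418 [429 239  27  38] [0.5237 0.302  0.023 ]
wood [456.1 161.8] 2077 [433 135  48  54] [0.4753 0.3616 0.075 ]
wood [391.2 234. ] 5713 [335 200 112  66] [0.4572 0.3277 0.075 ]
wood [283.6 255.2] 817 [257 243  50  27] [0.4182 0.3106 0.075 ]
[[229, 110], [488, 122], [463, 284], [341, 279], [235, 253]]
[[0.3797 0.3579 0.02  ]
 [0.5245 0.39   0.02  ]
 [0.548  0.2862 0.02  ]
 [0.4613 0.2766 0.02  ]
 [0.3969 0.2804 0.02  ]]
```

View pics/w9.png

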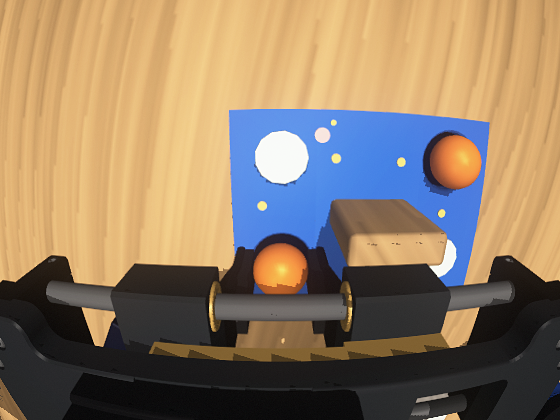

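{"fn": "play_rows", "kwargs": {
  "series": [
    [0.1,0,0.022,0,0,0,0],
    [0.1,0,0,0,0,0,0],
    [0.4,0,0,0,0,0,0],
    [0.45,0,0,0,0,0,0],
    [0.5,0,0,0,0,0,0],
    [0.55,0,0,0,0,0,0],
    [0.55,0,0,0,0,0,0],
    [0.55,0,-0.1,0,0,0,0],
    [0.55,0,-0.2,0,0,0,0],
    [0.55,0,-0.3,0,0,0,0],
    [0.55,0,-0.2,0,0,0,0],
    [0.6,0,-0.1,0,0,0,0]
  ]
}}

```text
time: 14.8
position: [0.4253, 0.2818, 0.1419]
tool_rot: [-0.549, 0.443, -0.444, 0.552]
ft_force: [1.0, -1.1, -0.7]
grip_width: 0.0499
```

```bash
python3 go.py .464 .321 .15 102.4 1;  python3 wt.py pics/w10.png
```

```text
t 14.8 pos [0.4253 0.2818 0.1419] zdeg 12.34 down [ 0.0044  0.0017 -1.    ] F [ 0.9583 -1.0856 -0.7066] w 0.0499
 shift total [-0.2999 -0.0791  0.4624] per 1.0 [-0.2999 -0.0791  0.4624] turn ay -0.5003
blue (array([330.1, 173. ]), np.int32(15430), array([245, 110, 180, 131], dtype=int32))
dark [381.8 142.2] 185 [376 124  21  38] [0.4932 0.3584 0.02  ]
dark [282.9 200. ] 120 [261 194  38  23] [0.4246 0.2928 0.02  ]
white [278.8 141.1] 941 [262 124  35  35] [0.4109 0.3399 0.023 ]
white [389.8 213. ] 693 [376 198  29  31] [0.5168 0.3021 0.023 ]
wood [397.6 143.5] 1002 [381 126  35  36] [0.4856 0.3615 0.075 ]
wood [348. 188.] 2048 [315 170  67  36] [0.4604 0.3249 0.075 ]
wood [278.3 214.5] 1037 [261 197  36  36] [0.4198 0.2974 0.075 ]
[[424, 117], [413, 237], [248, 240], [245, 111]]
[[0.5247 0.3893 0.02  ]
 [0.5482 0.2843 0.02  ]
 [0.4028 0.2514 0.02  ]
 [0.3798 0.3577 0.02  ]]
```

View pics/w10.png

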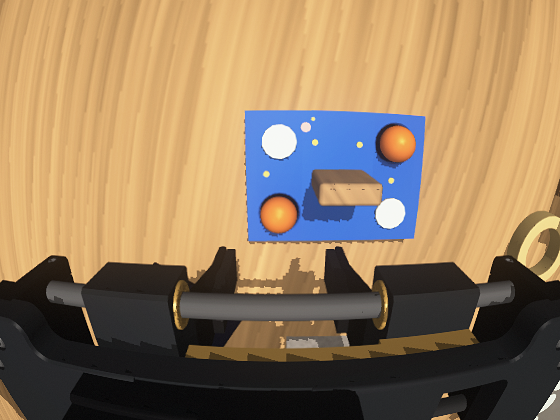

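Both balls are in their wells, at (278,214) and (397,144). Tile centre is (0.464, 0.321), angle 12.4°. I'll move above the grip and turn the jaws across the tile's y.

{"fn": "play_rows", "kwargs": {
  "series": [
    [0.8,-0.05,-0.08,0.1,0,0,0],
    [1,-0.1,0,0.15,0,0,0],
    [1,-0.1,0,0.15,0,0,0],
    [1,-0.05,0,0.06,0,0,0],
    [1,0,0,0,0,-0.02,0],
    [1,0,0,0,0,-0.038,0],
    [1,0,0,0,0,-0.038,0],
    [1,0,0,0,0,-0.038,0],
    [1,0,0,0,0,-0.038,0],
    [1,0,0,0,0,-0.038,0],
    [1,0,0,0,0,-0.038,0],
    [1,0,0,0,0,-0.038,0]
  ]
}}

```text
time: 15.85
position: [0.4616, 0.3199, 0.1458]
tool_rot: [0.69, -0.159, 0.157, -0.689]
ft_force: [0.4, 0.7, 0.5]
grip_width: 0.0874
```

{"fn": "play_rows", "kwargs": {
  "series": [
    [1,0,0,0,0,-0.038,0],
    [1,0,0,0,0,-0.038,0],
    [1,0,0,0,0,-0.038,0],
    [1,0,0,0,0,-0.038,0],
    [1,0,0,0,0,-0.038,0],
    [1,0,0,0,0,-0.024,0],
    [1,0,0,0,0,0,0],
    [1,0,0,0,0,0,0]
  ]
}}

```text
time: 16.52
position: [0.4619, 0.3201, 0.1461]
tool_rot: [0.703, 0.075, -0.076, -0.703]
ft_force: [0.3, 0.1, -0.9]
grip_width: 0.0866
```

```bash
python3 go.py .4639 .3208 .054 102.4 1;  python3 wt.py pics/w11.png
```

```text
t 16.52 pos [0.4619 0.3201 0.1461] zdeg 102.21 down [-0.0018 -0.0008 -1.    ] F [ 0.3076  0.1098 -0.888 ] w 0.0866
 shift total [0.0231 0.9213 0.0033] per 1.0 [0.0231 0.9213 0.0033] turn ay -0.001
blue (array([279.4, 202.8]), np.int32(14873), array([212, 125, 135, 165], dtype=int32))
dark [247.9 144.7] 105 [227 138  37  25] [0.4116 0.283  0.02  ]
dark [309.6 254. ] 180 [295 248  36  21] [0.495  0.3546 0.02  ]
white [316.1 158.6] 877 [300 142  34  34] [0.4107 0.3392 0.023 ]
white [246.8 265.4] 639 [232 253  31  27] [0.5166 0.3017 0.023 ]
wood [242.2 158.8] 974 [225 142  36  35] [0.4147 0.2852 0.075 ]
wood [278.9 236.7] 1076 [269 209  21  57] [0.4625 0.3198 0.075 ]
wood [314.9 268.2] 841 [299 252  33  33] [0.4812 0.3503 0.075 ]
[[346, 127], [338, 288], [223, 289], [212, 128]]
[[0.38   0.3575 0.02  ]
 [0.5244 0.39   0.02  ]
 [0.5484 0.2837 0.02  ]
 [0.4037 0.2513 0.02  ]]
```

View pics/w11.png

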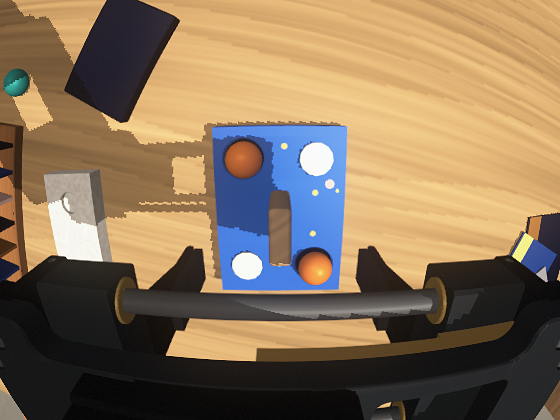

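Grip bar (279,237) is centred between the jaws and square with them. Descending.

{"fn": "play_rows", "kwargs": {
  "series": [
    [1,0.02,0.1,0.003,0,-0.001,0],
    [1,0,0.2,0,0,0,0],
    [1,0,0.2,0,0,0,0],
    [1,0,0.2,0,0,0,0],
    [1,0,0.12,0,0,0,0],
    [1,0,0.08,0,0,0,0],
    [1,0,0.02,0,0,0,0],
    [1,0,0,0,0,0,0],
    [1,0,0,0,0,0,0]
  ]
}}

```text
time: 17.32
position: [0.465, 0.3214, 0.0553]
tool_rot: [-0.703, -0.077, 0.077, 0.703]
ft_force: [0.1, 0.1, 0.4]
grip_width: 0.0869
```

```bash
python3 go.py .4639 .3208 .054 102.4 1;  python3 wt.py pics/w12.png
```

```text
t 17.32 pos [0.465  0.3214 0.0553] zdeg 102.51 down [ 0.0011  0.0005 -1.    ] F [0.1427 0.1086 0.4028] w 0.0869
 shift total [-0.0124  0.0132 -0.0033] per 1.0 [-0.0124  0.0132 -0.0033] turn ay 0.0006
blue (array([280.6, 205.6]), np.int32(22723), array([178, 126, 202, 168], dtype=int32))
dark [232.  156.8] 254 [199 146  56  41] [0.4121 0.2838 0.02  ]
dark [197.9 264.2] 366 [189 246  16  44] [0.4801 0.2742 0.02  ]
dark [361.4 264.6] 286 [356 246  14  43] [0.459  0.3709 0.02  ]
white [333.6 176.8] 1917 [309 152  50  50] [0.4105 0.3391 0.023 ]
wood [222.6 178.2] 2467 [195 151  57  56] [0.4113 0.2881 0.075 ]
wood [277.8 278.8] 1004 [259 265  38  28] [0.4479 0.317  0.075 ]
[[379, 129], [360, 292], [200, 292], [178, 129]]
[[0.3794 0.3576 0.02  ]
 [0.4779 0.3763 0.02  ]
 [0.4997 0.2777 0.02  ]
 [0.4028 0.2515 0.02  ]]
```

View pics/w12.png

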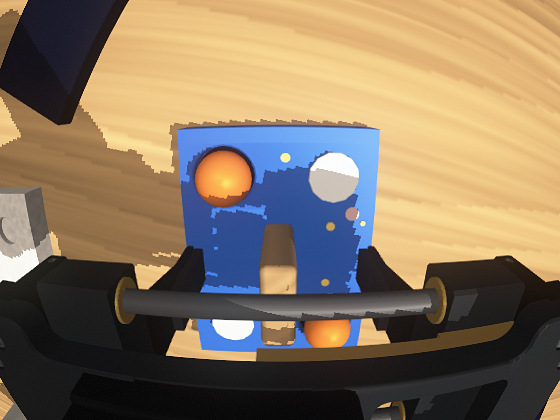

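Bar is between the jaws. Closing with a firm grip.

{"fn": "play_rows", "kwargs": {
  "series": [
    [0.3,0,0.01,0,0,0,0],
    [0.3,0,0,0,0,0,0],
    [0.3,0,0,0,0,0,0],
    [0.3,0,0,0,0,0,0],
    [0.3,0,0,0,0,0,0],
    [0.3,0,0,0,0,0,0],
    [0.3,0,0,0,0,0,0],
    [0.3,0,0,0,0,0,0],
    [0.2,0,0,0,0,0,0],
    [0.2,0,0,0,0,0,0],
    [0.2,0,0,0,0,0,0],
    [0.1,0,0,0,0,0,0]
  ]
}}

```text
time: 18.37
position: [0.4645, 0.3211, 0.0538]
tool_rot: [0.703, 0.077, -0.077, -0.703]
ft_force: [0.4, -4.9, -0.7]
grip_width: 0.0171
```

{"fn": "play_rows", "kwargs": {
  "series": [
    [0.1,0,0,0,0,0,0],
    [0.05,0,0,0,0,0,0],
    [0,0,0,0,0,0,0],
    [0,0,0,0,0,0,0],
    [0,0,0,0,0,0,0],
    [0,0,0,0,0,0,0]
  ],
  "grip_force": 40
}}

```text
time: 18.87
position: [0.4645, 0.321, 0.0538]
tool_rot: [0.703, 0.077, -0.077, -0.703]
ft_force: [0.5, -0.6, -0.1]
grip_width: 0.0159
```

```bash
python3 go.py .4639 .3208 .2 102.4 1
```

```text
t 18.87 pos [0.4645 0.321  0.0538] zdeg 102.52 down [-0.0001 -0.0002 -1.    ] F [ 0.4856 -0.6498 -0.0522] w 0.0159
 shift total [-0.0068 -1.4618 -0.0009] per 1.0 [-0.0068 -1.4618 -0.0009] turn ay 0.0006
```

Gripped: the opening reads 15.9 mm on the 16 mm bar. Lifting smoothly.

{"fn": "play_rows", "kwargs": {
  "series": [
    [0,0,-0.03,0,0,0,0],
    [0,0,-0.06,0,0,0,0],
    [0,0,-0.1,0,0,0,0],
    [0,0,-0.14,0,0,0,0],
    [0,0,-0.18,0,0,0,0],
    [0,0,-0.2,0,0,0,0],
    [0,0,-0.2,0,0,0,0],
    [0,0,-0.18,0,0,0,0],
    [0,0,-0.15,0,0,0,0],
    [0,0,-0.11,0,0,0,0],
    [0,0,-0.07,0,0,0,0],
    [0,0,-0.03,0,0,0,0]
  ]
}}

```text
time: 19.87
position: [0.4647, 0.3214, 0.2002]
tool_rot: [-0.703, -0.078, 0.077, 0.703]
ft_force: [-0.9, -0.0, -4.0]
grip_width: 0.016
```

{"fn": "play_rows", "kwargs": {
  "series": [
    [0,0,0,0,0,0,0],
    [0,0,0,0,0,0,0],
    [0,0,0,0,0,0,0]
  ]
}}

```text
time: 20.12
position: [0.4639, 0.3209, 0.1979]
tool_rot: [0.703, 0.076, -0.078, -0.703]
ft_force: [-0.2, 0.4, -3.6]
grip_width: 0.0155
```

```bash
python3 go.py .417 -.172 .2 80 1;  python3 - <<'E'
from wt import *
im,p,o=wrist("pics/w13.png"); tile(im,p,z=.2-.054+.02)
E
```

```text
t 20.12 pos [0.4639 0.3209 0.1979] zdeg 102.52 down [-0.0021 -0.0008 -1.    ] F [-0.2285  0.432  -3.5983] w 0.0155
 shift total [-1.5256 -0.0162 -4.7101] per 1.0 [-1.5256 -0.0162 -4.7101] turn ay 0.1251
blue (array([281.7, 194.5]), np.int32(19632), array([178, 127, 204, 146], dtype=int32))
dark [238.5 161. ] 241 [204 148  52  45] [0.4118 0.2874 0.166 ]
dark [305.3 260.3] 394 [295 245  24  27] [0.46   0.3353 0.166 ]
dark [254.5 259.8] 355 [243 247  21  24] [0.466  0.3066 0.166 ]
white [335.9 178.6] 1971 [311 154  51  51] [0.4094 0.3392 0.169 ]
wood [223.4 179.4] 2507 [195 152  58  57] [0.4098 0.2884 0.221 ]
[[381, 131], [370, 265], [190, 265], [178, 131]]
[[0.379  0.3574 0.166 ]
 [0.4554 0.3743 0.166 ]
 [0.4786 0.2695 0.166 ]
 [0.4022 0.2521 0.166 ]]
```

View pics/w13.png

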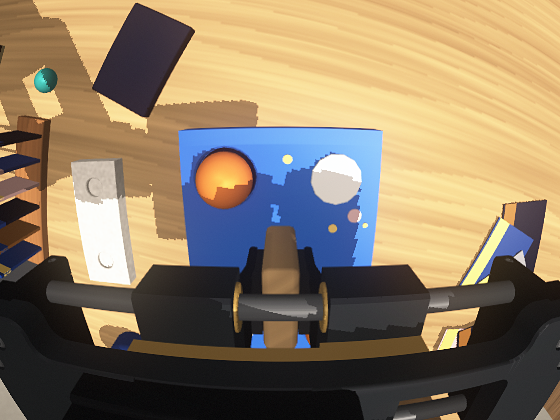

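Tile lifted level; ball1 is visible in its well at (224,179), and the wrist reads about 4 N, which matches tile plus balls. Now I turn toward the gap's heading, 80° for the jaws.

{"fn": "play_rows", "kwargs": {
  "series": [
    [0,0,0,0,0,0.006,0],
    [0,0,0,0,0,0.014,0],
    [0,0,-0.02,0,0,0.02,0],
    [0,0,0,0,0,0.022,0],
    [0,0,0,0,0,0.022,0],
    [0,0,0,0,0,0.02,0],
    [0,0,0,0,0,0.014,0],
    [0,0,0,0,0,0.006,0],
    [0,0,0,0,0,0,0]
  ]
}}

```text
time: 20.92
position: [0.4644, 0.3211, 0.2004]
tool_rot: [0.705, -0.061, 0.06, -0.704]
ft_force: [0.6, -0.1, -3.3]
grip_width: 0.016
```

```bash
python3 go.py .417 -.172 .2 80 1
```

```text
t 20.92 pos [0.4644 0.3211 0.2004] zdeg 80.17 down [-0.0008 -0.0003 -1.    ] F [ 0.5772 -0.0766 -3.2859] w 0.016
 shift total [ 0.3748  0.0062 -4.9392] per 1.0 [ 0.3748  0.0062 -4.9392] turn ay 0.001
```

{"fn": "play_rows", "kwargs": {
  "series": [
    [0,0.002,0,-0.03,0,0,0],
    [0,0.005,0,-0.06,0,0,0],
    [0,0.007,0,-0.09,0,0,0],
    [0,0.009,0,-0.12,0,0,0],
    [0,0.011,0,-0.15,0,0,0],
    [0,0.014,0,-0.18,0,0,0],
    [0,0.016,0,-0.21,0,0,0],
    [0,0.018,0,-0.24,0,0,0],
    [0,0.02,0,-0.27,0,0,0],
    [0,0.021,0,-0.28,0,0,0],
    [0,0.021,0,-0.28,0,0,0],
    [0,0.021,0,-0.28,0,0,0]
  ]
}}

```text
time: 21.92
position: [0.4427, 0.1005, 0.2011]
tool_rot: [0.705, -0.06, 0.06, -0.704]
ft_force: [0.5, -0.6, -3.2]
grip_width: 0.0159
```

{"fn": "play_rows", "kwargs": {
  "series": [
    [0,0.021,0,-0.28,0,0,0],
    [0,0.021,0,-0.28,0,0,0],
    [0,0.021,0,-0.28,0,0,0],
    [0,0.021,0,-0.28,0,0,0],
    [0,0.02,0,-0.27,0,0,0],
    [0,0.019,0,-0.25,0,0,0],
    [0,0.017,0,-0.22,0,0,0],
    [0,0.014,0,-0.19,0,0,0],
    [0,0.012,0,-0.16,0,0,0],
    [0,0.01,0,-0.13,0,0,0],
    [0,0.008,0,-0.1,0,0,0],
    [0,0.005,0,-0.07,0,0,0]
  ]
}}

```text
time: 22.92
position: [0.4188, -0.1495, 0.2011]
tool_rot: [0.705, -0.061, 0.061, -0.704]
ft_force: [0.8, 0.2, -3.3]
grip_width: 0.0157
```

{"fn": "play_rows", "kwargs": {
  "series": [
    [0,0,0,-0.04,0,0,0],
    [0,0,0,0,0,0,0],
    [0,0,0,0,0,0,0],
    [0,0,0,0,0,0,0]
  ]
}}

```text
time: 23.25
position: [0.4184, -0.1512, 0.2008]
tool_rot: [-0.704, 0.06, -0.06, 0.705]
ft_force: [1.1, -0.9, -4.0]
grip_width: 0.0155
```

```bash
python3 go.py .417 -.172 .2 80 1
python3 - <<'E'
from h import *
for n in ["wrist","top","scene"]: cv2.imwrite(f"pics/{n}14.png",eyes.camera(n)[:,:,::-1])
E
```

```text
t 23.25 pos [ 0.4184 -0.1512  0.2008] zdeg 80.23 down [-0.0005  0.0006 -1.    ] F [ 1.0751 -0.8875 -4.0423] w 0.0155
 shift total [ 0.0213  0.0077 -0.2074] per 1.0 [ 0.0213  0.0077 -0.2074] turn ay 0.0013
```

View pics/wrist14.png

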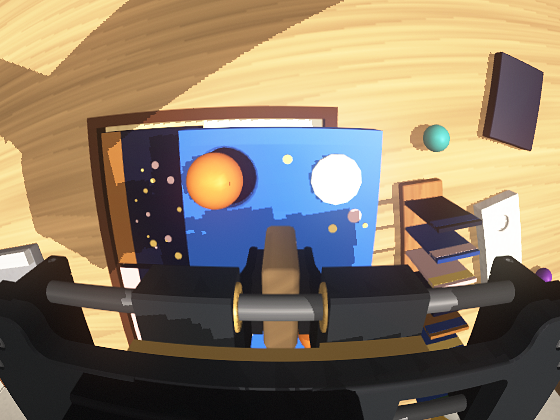

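View pics/scene14.png

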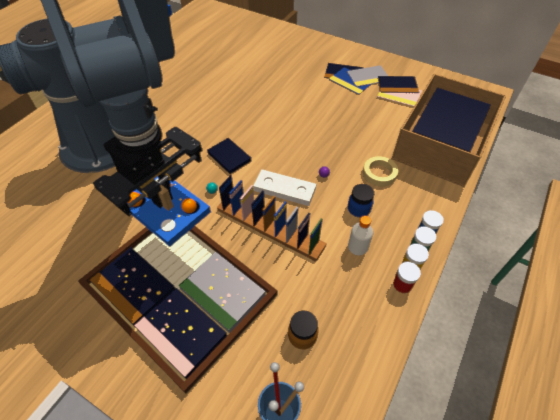

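View pics/top14.png

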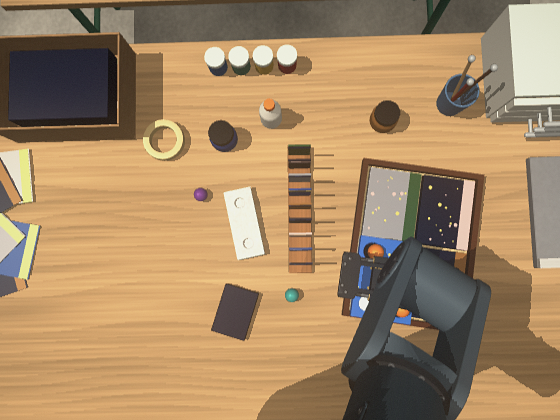

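Both balls are still in their wells: the scene view shows them at (136,199) and (189,206), and the tile is past the rack. Next I refine the mosaic pose from the visible rim corner (337,107), the inner rim edge and the set0 edge in the wrist view.

Run:
```python
import cv2
a=cv2.imread("pics/wrist14.png")
cv2.imwrite("pics/c14.png",cv2.resize(a[95:215,80:400],None,fx=2.5,fy=2.5,interpolation=cv2.INTER_CUBIC))
```

```text
(no output)
```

View pics/c14.png

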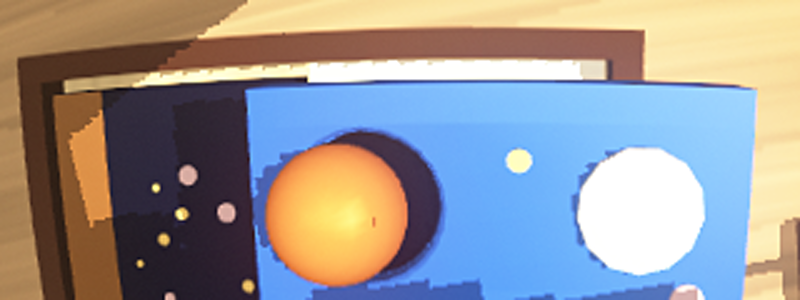

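Run:
```python
from h import *
np.set_printoptions(precision=4,suppress=True)
q=[[87.2,118.2],[337.2,107.4],[322.8,119],[102,127.8],[175,109.5],[250,106.8]]
print(onz("wrist",q,.026)); P=onz("wrist",q,.026)[:,:2]
d=P[1]-P[0]; print("len",np.linalg.norm(d),"mosaic ang",np.degrees(np.arctan2(d[1],d[0]))-90)
th=np.arctan2(d[1],d[0])-np.pi/2; Rm=np.array([[np.cos(th),-np.sin(th)],[np.sin(th),np.cos(th)]])
for pt,loc in [(P[0],(-171,-131)),(P[1],(-171,131)),(P[2],(-159,119)),(P[3],(-159,-119))]:
    print("gap", pt+Rm@((np.array([-78,58])-loc)/1000))
# top picture pale corner
```

```text
[[ 0.296  -0.3391  0.026 ]
 [ 0.3407 -0.0827  0.026 ]
 [ 0.3498 -0.0982  0.026 ]
 [ 0.3112 -0.3227  0.026 ]
 [ 0.3136 -0.2371  0.026 ]
 [ 0.3268 -0.1642  0.026 ]]
len 0.2602626129924987 mosaic ang -9.893134479101576
gap [ 0.4201 -0.1688]
gap [ 0.4198 -0.1706]
gap [ 0.4192 -0.1722]
gap [ 0.4214 -0.1623]
```

Gap estimates agree within about 3 mm: about (0.419, −0.171), mosaic angle −9.9°. I'll move over it and lower partway, to TCP 0.12 (underside 0.066), then check the margins.

{"fn": "play_rows", "kwargs": {
  "series": [
    [0,0.01,0,-0.03,0,0.001,0],
    [0,0.012,0,-0.06,0,0,0],
    [0,0.012,0,-0.06,0,0,0],
    [0,0.01,0.03,-0.041,0,0,0],
    [0,0,0.07,0,0,0,0],
    [0,0,0.12,0,0,0,0],
    [0,0,0.16,0,0,0,0],
    [0,0,0.16,0,0,0,0],
    [0,0,0.13,0,0,0,0],
    [0,0,0.08,0,0,0,0],
    [0,0,0.05,0,0,0,0],
    [0,0,0,0,0,0,0]
  ]
}}

```text
time: 24.4
position: [0.4193, -0.1713, 0.1198]
tool_rot: [-0.704, 0.062, -0.061, 0.705]
ft_force: [0.1, -0.1, -3.5]
grip_width: 0.0158
```

{"fn": "play_rows", "kwargs": {
  "series": [
    [0,0,0,0,0,0,0],
    [0,0,0,0,0,0,0]
  ]
}}

```text
time: 24.57
position: [0.4202, -0.1718, 0.1213]
tool_rot: [0.705, -0.061, 0.062, -0.704]
ft_force: [0.7, 0.3, -3.6]
grip_width: 0.0157
```

```bash
python3 go.py .4195 -.1708 .0905 80.05 1
python3 - <<'E'
from h import *
for n in ["wrist","top","scene"]: cv2.imwrite(f"pics/{n}15.png",eyes.camera(n)[:,:,::-1])
a=cv2.imread("pics/wrist15.png")
cv2.imwrite("pics/c15.png",cv2.resize(a[80:280,100:440],None,fx=2.3,fy=2.3,interpolation=cv2.INTER_CUBIC))
a=cv2.imread("pics/scene15.png")
cv2.imwrite("pics/d15.png",cv2.resize(a[150:350,70:290],None,fx=3,fy=3,interpolation=cv2.INTER_CUBIC))
E
```

```text
t 24.57 pos [ 0.4202 -0.1718  0.1213] zdeg 80.02 down [ 0.001  -0.0008 -1.    ] F [ 0.7028  0.2581 -3.5611] w 0.0157
 shift total [-0.0086  0.308   0.0092] per 1.0 [-0.0086  0.308   0.0092] turn ay -0.0002
```

View pics/c15.png

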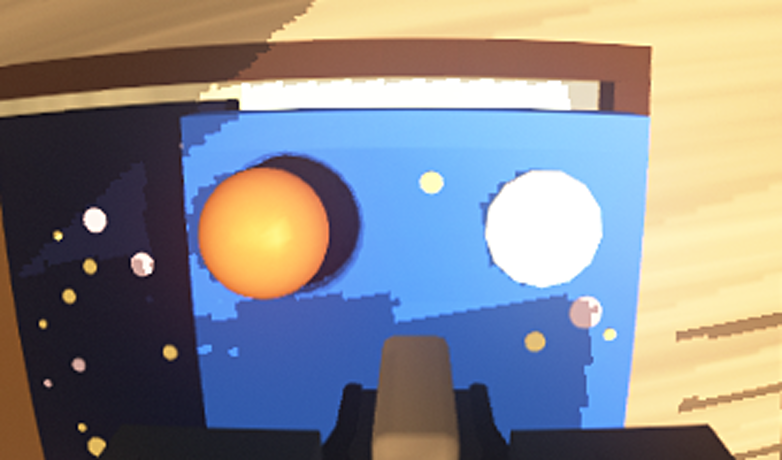

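View pics/d15.png

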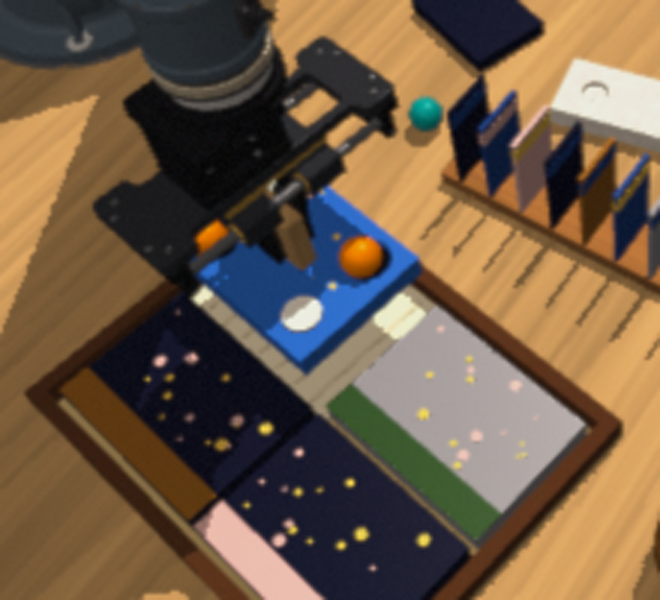

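```bash
cat > chk.py <<'E'
from h import *
np.set_printoptions(precision=4,suppress=True)
def chk(outer,inner,tr,tl,ztop):
    o=onz("wrist",[outer,inner],.026)[:,:2]; t=onz("wrist",[tr,tl],ztop)[:,:2]
    th=np.radians(-9.95); Rm=np.array([[np.cos(th),-np.sin(th)],[np.sin(th),np.cos(th)]])
    print("gap",o[0]+Rm@[.093,-.073],o[1]+Rm@[.081,-.061])
    d=t[0]-t[1]; a=np.degrees(np.arctan2(d[1],d[0]))-90; th=np.radians(a); R2=np.array([[np.cos(th),-np.sin(th)],[np.sin(th),np.cos(th)]])
    print("tile",t[0]+R2@[.075,-.055],t[1]+R2@[.075,.055],"ang",a,"w",np.linalg.norm(d))
E
python3 -c "
from chk import *
chk([383,100.4],[367,115.7],[382.6,130.4],[178.7,130.9],.0867)"
```

```text
gap [ 0.4194 -0.1701] [ 0.4193 -0.17  ]
tile [ 0.4201 -0.1713] [ 0.4201 -0.1713] ang -9.881200903993843 w 0.11003837581120562
```

Tile sits at (0.4201, −0.1713), angle −9.9°; the gap is at (0.4193, −0.170) by the same camera. I'll correct by 1 mm and lower to about 10 mm above the face.

{"fn": "play_rows", "kwargs": {
  "series": [
    [0,-0.004,0.02,0.002,0,0,0],
    [0,-0.004,0.04,0.002,0,0,0],
    [0,-0.004,0.06,0,0,0,0],
    [0,0,0.06,0,0,0,0],
    [0,0,0.05,0,0,0,0],
    [0,0,0.04,0,0,0,0],
    [0,0,0.025,0,0,0,0],
    [0,0,0.005,0,0,0,0],
    [0,0,0,0,0,0,0],
    [0,0,0,0,0,0,0],
    [0,0,0,0,0,0,0],
    [0,0,0,0,0,0,0]
  ]
}}

```text
time: 25.72
position: [0.4188, -0.171, 0.0911]
tool_rot: [0.705, -0.061, 0.062, -0.704]
ft_force: [-0.7, 0.3, -3.7]
grip_width: 0.0158
```

```bash
python3 go.py .4195 -.1708 .0900 80.05 1
python3 - <<'E'
from h import *
for n in ["wrist","top","scene"]: cv2.imwrite(f"pics/{n}16.png",eyes.camera(n)[:,:,::-1])
a=cv2.imread("pics/wrist16.png")
cv2.imwrite("pics/c16.png",cv2.resize(a[80:280,100:440],None,fx=2.3,fy=2.3,interpolation=cv2.INTER_CUBIC))
a=cv2.imread("pics/scene16.png")
cv2.imwrite("pics/d16.png",cv2.resize(a[150:350,70:290],None,fx=3,fy=3,interpolation=cv2.INTER_CUBIC))
E
python3 go.py .4195 -.1708 .0900 80.05 1
```

```text
t 25.72 pos [ 0.4188 -0.171   0.0911] zdeg 80.02 down [ 0.0004 -0.0003 -1.    ] F [-0.7207  0.3008 -3.687 ] w 0.0158
 shift total [0.0069 0.0106 0.0032] per 1.0 [0.0069 0.0106 0.0032] turn ay -0.0002
t 25.87 pos [ 0.4187 -0.171   0.091 ] zdeg 80.01 down [ 0.0003 -0.0003 -1.    ] F [ 0.0655 -0.2596 -4.2661] w 0.0159
 shift total [0.0075 0.0103 0.0033] per 1.0 [0.0075 0.0103 0.0033] turn ay -0.0002
```

View pics/c16.png

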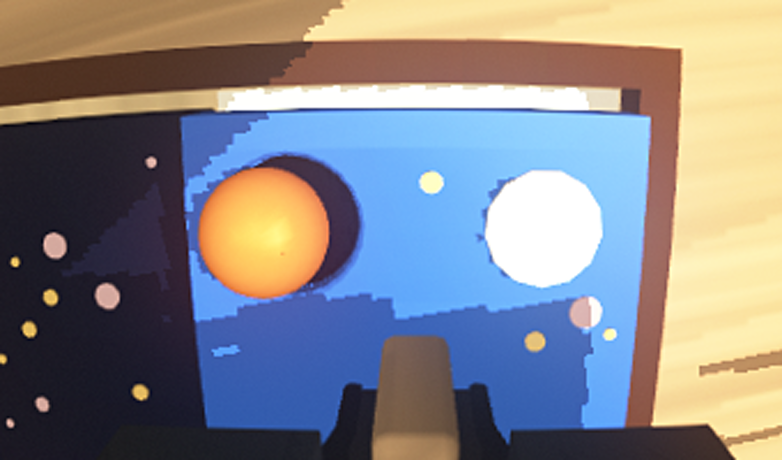

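View pics/d16.png

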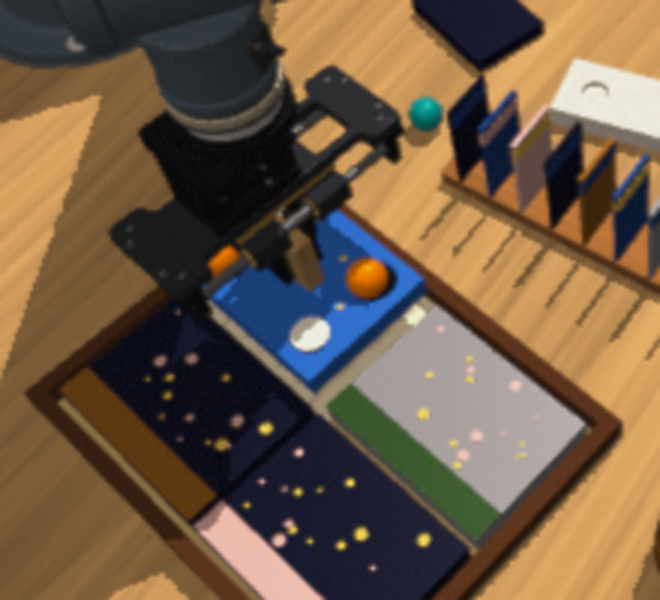

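```bash
python3 -c "
from chk import *
chk([396.5,101.7],[378.3,119.1],[382.6,130.9],[178.7,131.3],.0572)
p=dict(eyes.camera_params('scene'))
# scene: tile top face near corners in crop d16 -> px
q=np.array([[425,285],[312,375]])/3+[70,150]
print(onz('scene',q,.057)[:,:2])
th=np.radians(-9.9);Rm=np.array([[np.cos(th),-np.sin(th)],[np.sin(th),np.cos(th)]])
print('exp',(np.array([.4185,-.1705])+ (Rm@np.array([[75,55],[75,-55]]).T/1000).T))
"
```

```text
gap [ 0.4192 -0.17  ] [ 0.4192 -0.17  ]
tile [ 0.4188 -0.1708] [ 0.4189 -0.1703] ang -9.914152713787871 w 0.10950600786554604
[[ 0.5083 -0.1334]
 [ 0.484  -0.2324]]
exp [[ 0.5018 -0.1292]
 [ 0.4829 -0.2376]]
```

Alignment is within 1 mm. I lower the last millimetre and let it settle.

{"fn": "play_rows", "kwargs": {
  "series": [
    [0,0.002,0.005,0.002,0,0,0],
    [0,0,0.005,0,0,0,0],
    [0,0,0,0,0,0,0],
    [0,0,0,0,0,0,0],
    [0,0,0,0,0,0,0],
    [0,0,0,0,0,0,0],
    [0,0,0,0,0,0,0],
    [0,0,0,0,0,0,0]
  ]
}}

```text
time: 26.53
position: [0.4189, -0.1708, 0.0899]
tool_rot: [0.704, -0.062, 0.062, -0.704]
ft_force: [-0.2, 0.7, -3.6]
grip_width: 0.0156
```

```bash
python3 go.py .419 -.1706 .0900 80.05 1
python3 - <<'E'
from h import *
from rig import ticket
print(np.abs(robot.get_obs()["joint_velocities"]).max())
cv2.imwrite("pics/top17.png",eyes.camera("top")[:,:,::-1])
a=cv2.imread("pics/top17.png"); cv2.imwrite("pics/e17.png",cv2.resize(a[140:340,180:490],None,fx=2.5,fy=2.5))
E
```

```text
t 26.53 pos [ 0.4189 -0.1708  0.0899] zdeg 80.01 down [ 0. -0. -1.] F [-0.1898  0.6719 -3.64  ] w 0.0156
 shift total [ 0.0012 -0.0014  0.002 ] per 1.0 [ 0.0012 -0.0014  0.002 ] turn ay -0.0002
0.001744221911718291
```

View pics/e17.png

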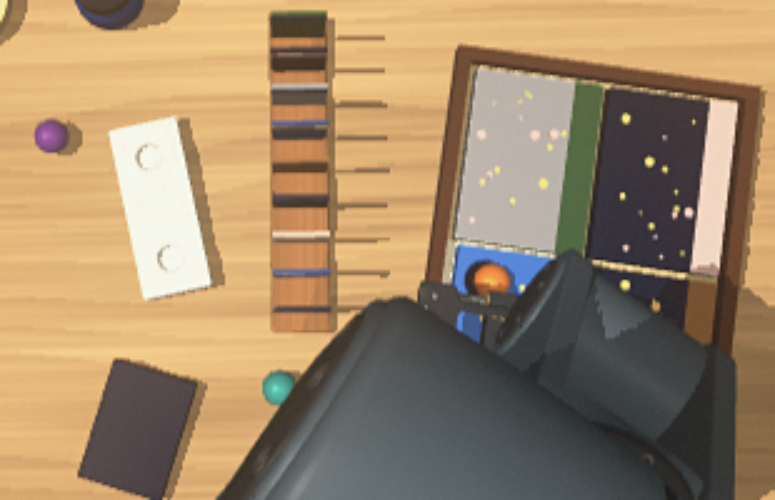

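Tile is still over the empty place. Ball0 shows in its well at (490,278) in the crop, and the rack, look-alikes and spares look unmoved. Handing in.

```bash
python3 -c "
from rig import ticket
print(ticket.hand_in())"
```

```text
the job is handed in; nothing more can be done
None
```

I put both orange balls into the tile's wells, lifted the tile by its wooden grip, carried it over the rack and handed in while still holding it over the empty place. This took about 26.5 s of the 67 s; the hand-in gives no verdict.

Last checks before handing in:
- **Position:** the tile was within about 1 mm of the empty place's centre and its angle within about 0.1°, both measured in the wrist view just before the last millimetre of lowering.
- **Height and stillness:** the underside was about 10 mm above the mosaic's face, worked out from the tool height. The tool was level to within the reading and the arm was still. The wrist read about 3.6 N, roughly the weight of tile and balls.
- **Balls:** I saw both balls in their wells after the tile was over the gap. In the very last top view only ball0 showed, with the arm hiding the other. The one in well1 rests against one side of its hole, which is wider than the ball.
- **Surroundings:** the rack and the other things in view looked unmoved, and the wrist force stayed under about 5 N in every reading I took.

Two checks disagreed slightly:
- **Gap position:** the top and scene cameras put the gap 1–2 mm from where the wrist camera did, and I weighted the wrist.
- **Tile corners:** a rough scene-camera reading of two tile corners was 5–8 mm off. I discounted it because the corners were picked by eye from a coarse crop.

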